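Make up the two rewind mandrels with core and side disc

ROBOT

A 6-joint arm with a two-finger parallel gripper is mounted at the origin on a cart in front of the work surface, level with it; the furniture and walls round the work are solid. World frame = base frame: x ahead of the robot, y to its left, z up, the work surface at z = 0. Lengths are in m, angles in rad, forces in N, time in s.
With the tool pointing down it reaches from about 0.3 to 0.75 m from the base axis. Payload 8.5 kg.
Tool frame: the origin (TCP) lies midway between the tips of the shut fingers; the grasp point (between the pads) lies 19 mm behind it; x points along the fingers, y is the direction in which the jaws open and shut, and the axes are right-handed (so a half turn about x gives the same grasp; the last joint's range is limited). The gripper opens to 88 mm and grips with 3 to 60 N. Pads are 18 mm wide; open, the fingers measure 123 mm over their backs; the gripper's body (75 mm by 187 mm) begins 45 mm behind the grasp point.
Start: joints at [0.985, 0.381, 1.297, -0, 1.464, -0.215], TCP at [0.199, 0.513, 0.239] pointing down, gripper open.
Joint ranges: [-3.11, 3.11], [-0.89, 2.33], [0.22, 2.48], [-1.42, 4.56], [0.17, 2.85], [-2.88, 2.88]. Speed limits (rad/s): [2.39, 2.39, 3.14, 3.14, 3.14, 3.14].

INTERFACE

Orientations are given as a unit quaternion [x, y, z, w].
In Python, from plant import r gives the robot as it stands.
- The arm moves only by the shell command python3 -m creep 'ROWS'. ROWS is a JSON object of lists of equal length, an entry for each row: "translation": the shift along the tool's x, y, z in m, a list of three; "twist": the turn about the tool's x in rad; "fingers": the finger opening in m, from 0 to 0.0881. A call has 1 to 20 rows; each row shifts and turns the commanded pose from where the row before left it, along the tool's axes as they then stand; what a row does not reach is not made up. A row lasts 1/8 s, in which the tool goes at most 62.5 mm and 10.7 degrees, less where a joint would pass 70% of its speed; a pose out of reach is approached as far as the arm can. A call with a gripper value outside its range is refused whole. The fingers move at their own pace and stop on an object; the grip force is fixed at half the most. Time passes only in rows, so rows that do not move let the fingers close. It gives the time, the measured TCP pose, the force and the opening at its end, in the units of the state.
- r.read_state(): the state, without advancing time (a new reading comes with each control period).
- r.read_camera(name): name is "scene" or "top" or "wrist"; returns a dict with "pixels" (420x560x3 uint8, red, green, blue), "fx", "fy", "cx", "cy" (pixels), "position" and "rotation" of the camera in the world; the wrist camera has in their place "mount" (4x4, takes a point from camera to tool coordinates, whose origin is the TCP and whose axes are the tool frame's). Camera axes: x right, y up, looking along -z (the intrinsics and any distortion apply to the point x, -y, -z); pixel columns grow to the right and rows downward; lengths in m; the calibration is good to about 2 mm. A picture is of the moment at which its call begins: read the wrist's pose just before it. There is no depth.
- r.sign_off(): hands the job in, once; it reports no verdict.
The state is a dict: "t": time; "joints": joint angles; "joint_vel": joint speeds; "joint_torque": joint torques, N m; "ee_pos": TCP position; "ee_rot": TCP orientation; "contact_force": force on the tool from outside, world axes, zero at the start; "moment": the same for the moment, N m; "grip_width": opening from 0.0 (shut) to 1.0 (fully open).
Only numpy, scipy, OpenCV 4.12 (cv2) and the standard library are available. Lean on these libraries where they do the work, as an engineer would, in place of code of your own. Each camera call takes 0.05 s, during which the arm holds its last target.

TASK

Make up the two bench rewind mandrels for the next run: slip the small brown card core over the blue hub and the grey core over the orange hub, each right down on its mandrel's flange, and close each mandrel with the side disc of the hub's colour, boss up, lying flat on the core. The two discs lie in the red tray; leave the white rolls and the big brown core where they are.

Things in the scene. Friction and masses are not known exactly. Their poses are not given: they have to be found in the camera images.
- tall_mandrel: Fixed upright mandrel with the BLUE hub. Origin: centre of its underside on the table, z up its axis. Base 88 mm across, 10 high; aluminium flange 76 across, top (core seat) 22 mm above the origin; on it the blue hub, 49 across for 9 mm, tapering to 20 across at 27 mm above the flange; then a steel pin 16 across, rounded nose, end 96 mm above the origin.
- short_mandrel: Fixed upright mandrel with the ORANGE hub; may stand left or right of the blue one. Origin: centre of its underside, z up. Base 88 mm across; flange 76 across, top (core seat) 22 mm above the origin; orange hub 53 across for 9 mm, tapering to 26 across at 27 mm above the flange; steel pin 22 across, rounded nose, end 82 mm above the origin.
- brown_core: Small plain brown cardboard core (short tube) standing on end on the table: 62 mm outside, 52 mm clear inside, 50 mm high, 25 g, stiff. Origin: centre of its lower end, z up. Goes on the blue hub.
- grey_core: Grey plastic core (short tube, brown inside) standing on end on the table: 67 mm outside, 57 mm clear inside, 36 mm high, 30 g, stiff. Origin: centre of its lower end, z up. Goes on the orange hub.
- blue_disc: Blue side disc lying boss up on the floor of the red tray: flange 74 mm across and 6 mm thick, on it a round boss 36 mm across to grip, total height 28 mm; through bore 22 mm across; 100 g. Origin: centre of its underside, z up. Goes over the pin of the blue-hubbed mandrel, onto the core (underside then 72 mm above the mandrel's origin).
- orange_disc: Orange side disc lying boss up on the floor of the red tray: flange 74 mm across and 6 mm thick, boss 42 mm across, total height 28 mm; through bore 28 mm across; 100 g. Origin: centre of its underside, z up. Goes over the pin of the orange-hubbed mandrel, onto the core (underside then 58 mm above the mandrel's origin).
- red_tray: Shallow red tray, fixed, about 260 mm (along x) by 146 mm (along y) outside, walls 4 mm; its floor is 31 mm and its rim 63 mm above the origin, which is the centre of its underside on the table.
- label_roll: White roll of labels standing on end near the cores, 60 mm across, 34 mm high, with a small brown core. Origin: centre of its underside. Not needed; leave it.
- big_core: Big brown cardboard core, 86 mm across and 43 mm high, at the far end of the red tray. Origin: centre of its lower end. Too large for either hub; leave it.
- splice_tape: White roll of splicing tape lying flat at the table's front edge, 68 mm across, 19 mm high, small blue core. Origin: centre of its underside. Not needed; leave it.

How it is judged:
By the outcome, as a careful person would: the job done as asked, in the order asked, and still so for the second after the job is handed in, with the robot touching nothing.
It also fails if it takes over 109 s, if anything falls off the work surface, if the arm or the gripper's body presses on something with over 40 N, if the wrist force passes 120 N, or if a joint passes its speed limit or range.

## Working session

There is one attempt and no reset: what is moved stays moved. The work goes in short steps, Python scripts to look and compute and a shell command to move; the robot and the scene stay as the last step left them, time stands still between calls to the robot, and variables do not carry over. Pictures are saved under pics/ and viewed, and the job is handed in when it is done.

```bash
ls; mkdir -p pics; python3 - <<'E'
from plant import r
import cv2,numpy as np
s=r.read_state();print({k:np.round(v,3).tolist() for k,v in s.items()})
for n in ["scene","top","wrist"]:
    c=r.read_camera(n);cv2.imwrite(f"pics/{n}0.png",c["pixels"][:,:,::-1])
    print(n,{k:np.round(v,4).tolist() for k,v in c.items() if k!="pixels"})
E
```

```text
pics
{'t': 0.0, 'joints': [0.985, 0.381, 1.298, -0.0, 1.464, -0.215], 'joint_vel': [-0.002, 0.0, 0.001, -0.0, 0.002, 0.001], 'joint_torque': [0.001, -43.794, -22.455, 0.071, 0.035, -0.0], 'ee_pos': [0.199, 0.512, 0.238], 'ee_rot': [0.13, 0.695, -0.131, 0.695], 'contact_force': [-0.221, -1.346, -0.186], 'moment': [0.039, 0.017, -0.061], 'grip_width': 0.997}
scene {'fx': 538.3383, 'fy': 538.3383, 'cx': 281.1383, 'cy': 205.7214, 'position': [0.5594, 0.8163, 0.9489], 'rotation': [-0.0081, 0.2961, 0.9551, -0.0006]}
top {'fx': 479.4386, 'fy': 479.4386, 'cx': 280.064, 'cy': 206.0153, 'position': [0.4784, 0.1989, 0.9284], 'rotation': [0.0369, -0.0365, -0.6964, 0.7158]}
wrist {'fx': 305.5269, 'fy': 305.5269, 'cx': 276.9864, 'cy': 207.4585, 'mount': [[0.0001, 0.2962, -0.9551, -0.1455], [1.0, -0.0007, -0.0001, -0.0007], [-0.0007, -0.9551, -0.2962, -0.0767], [0.0, 0.0, 0.0, 1.0]]}
```

View pics/scene0.png

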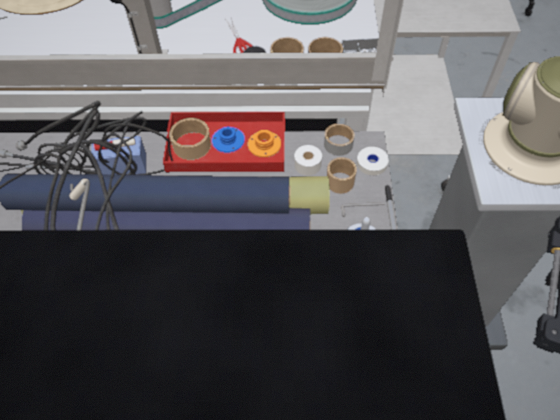

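View pics/top0.png

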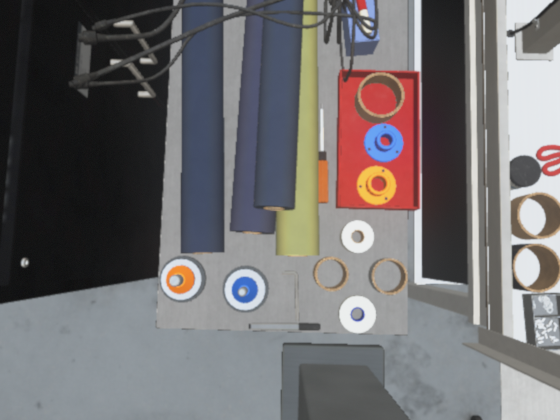

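View pics/wrist0.png

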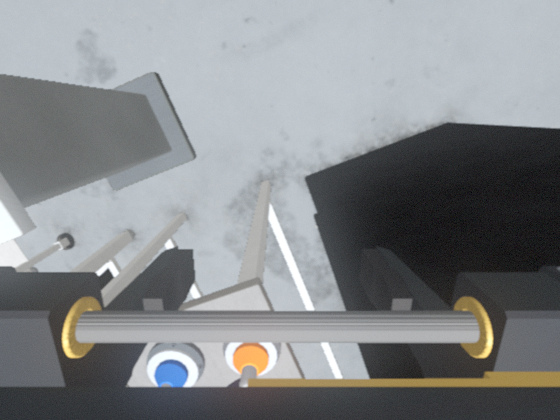

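Scene: red tray (165–285, 115–170) holds the big core, blue disc and orange disc. The grey core is at (338,138) and the brown core at (341,175). Top view: orange mandrel (181,279), blue mandrel (244,289), brown core (331,273), grey core (388,276), blue disc (384,142), orange disc (377,184). The rolls lie between, along x.

```bash
cat > h.py <<'E'
import numpy as np,cv2
from scipy.spatial.transform import Rotation as R
def K(c): return np.array([[c["fx"],0,c["cx"]],[0,c["fy"],c["cy"]],[0,0,1.]])
def ray(c,u,v,pose=None):
    d=np.array([(u-c["cx"])/c["fx"],-(v-c["cy"])/c["fy"],-1.])
    if "mount" in c:
        M=np.array(c["mount"]);Rw=R.from_quat(pose[1]).as_matrix()
        return np.array(pose[0])+Rw@M[:3,3],Rw@M[:3,:3]@d
    return np.array(c["position"]),R.from_quat(c["rotation"]).as_matrix()@d
def plane(c,u,v,z,pose=None):
    p,d=ray(c,u,v,pose);return p+d*(z-p[2])/d[2]
def proj(c,P,pose=None):
    P=np.array(P,float)
    if "mount" in c:
        M=np.array(c["mount"]);Rw=R.from_quat(pose[1]).as_matrix()
        q=M[:3,:3].T@(Rw.T@(P-np.array(pose[0]))-M[:3,3])
    else: q=R.from_quat(c["rotation"]).as_matrix().T@(P-np.array(c["position"]))
    return np.array([c["cx"]+c["fx"]*q[0]/-q[2],c["cy"]-c["fy"]*q[1]/-q[2]])
E
python3 - <<'E'
from plant import r
from h import *
for n in["top","scene"]:
    c=r.read_camera(n);im=c["pixels"];cv2.imwrite(f"pics/{n}1.png",im[:,:,::-1])
    np.savez(f"{n}1.npz",**c)
    hsv=cv2.cvtColor(im,cv2.COLOR_RGB2HSV)
    for nm,lo,hi in[("blue",(105,150,100),(120,255,255)),("orange",(8,180,150),(25,255,255)),("brown",(8,60,60),(20,170,255)),("white",(0,0,200),(180,40,255))]:
        m=cv2.inRange(hsv,lo,hi)
        k,l,st,ce=cv2.connectedComponentsWithStats(m)
        for i in range(1,k):
            if st[i,4]>60:print(n,nm,st[i],ce[i].round(1))
c=np.load("top1.npz");im=c["pixels"]
cv2.imwrite("pics/topz1.png",cv2.resize(im[225:345,150:310,::-1],None,fx=5,fy=5,interpolation=cv2.INTER_CUBIC))
cv2.imwrite("pics/topz2.png",cv2.resize(im[215:335,290:450,::-1],None,fx=5,fy=5,interpolation=cv2.INTER_CUBIC))
cv2.imwrite("pics/topz3.png",cv2.resize(im[60:220,310:450,::-1],None,fx=3.7,fy=3.7,interpolation=cv2.INTER_CUBIC))
E
```

```text
top blue [375 128  27  23 236] [391.4 137.9]
top blue [233 278  24  24 364] [244.9 288.9]
top orange [366 177  25  20  83] [373.8 188.9]
top orange [167 267  27  26 358] [181.9 278.7]
top brown [ 355   72   49   51 1017] [379.3  95.4]
top brown [318 159  11  44 173] [323.2 184.9]
top brown [ 512  193   48   45 1155] [537.3 215.6]
top brown [264 207  20   4  61] [273.8 208.1]
top brown [ 513  244   47   48 1047] [542.6 268. ]
top brown [314 257  35  34 309] [331.9 274. ]
top brown [372 259  35  36 310] [392.8 277.2]
top brown [166 266  18  28  93] [174.  279.9]
top white [415   0   6  72 427] [417.5  35.1]
top white [ 470    0    9  324 1564] [474. 164.]
top white [  497     0    63   342 10519] [524.4 133.8]
top white [320 109   4  42 130] [321.5 130.8]
top white [415 174  39 111 599] [420.6 250.1]
top white [519 199  26  36 686] [531.7 216.3]
top white [342 220  32  33 709] [357.5 236.1]
top white [515 249  25  38 686] [526.5 267. ]
top white [161 259  40  41 599] [181.2 278.9]
top white [225 270  40  40 680] [244.6 289.2]
top white [170 276   9   9  63] [173.9 280.1]
top white [545
[... 553 characters left out ...]
.8 138. ]
scene brown [325 123  28  20 314] [339. 131.]
scene brown [327 158  29  35 737] [341.2 174.7]
scene white [ 43   0  35  11 122] [59.8  4.4]
scene white [   0    0  137   55 5910] [68.7 31.3]
scene white [172   0  23  11 135] [179.7   3.2]
scene white [ 158    0  220   55 6760] [258.8  27.7]
scene white [519  64  15  26  87] [525.9  76.7]
scene white [525  77   7  17  73] [528.8  86.1]
scene white [   0   89  371    5 1004] [189.2  91.2]
scene white [ 456   98  104  106 5489] [501.9 158.9]
scene white [  99  106  270    6 1200] [235.6 108.3]
scene white [  0 108  80   4 281] [ 40.6 109.6]
scene white [294 145  28  21 382] [307.7 155.1]
scene white [357 147  31  23 481] [372.5 158.1]
```

View pics/topz1.png

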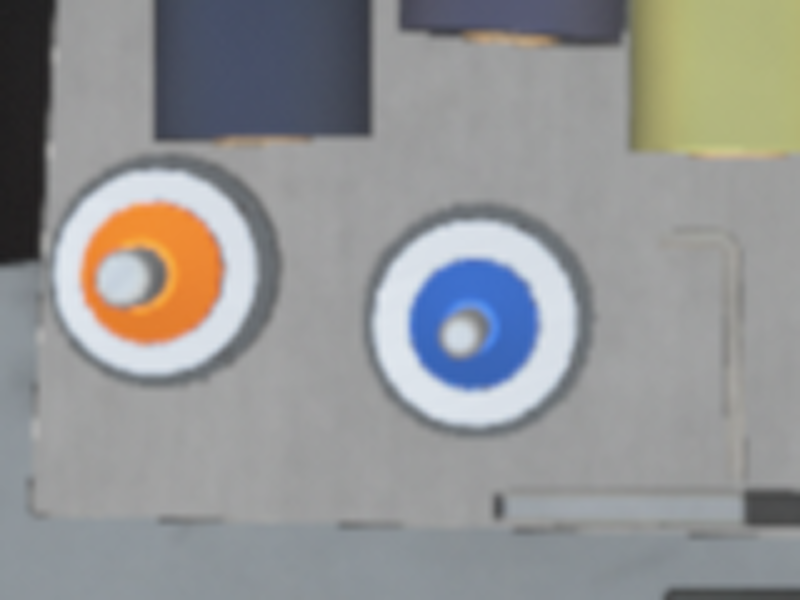

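View pics/topz2.png

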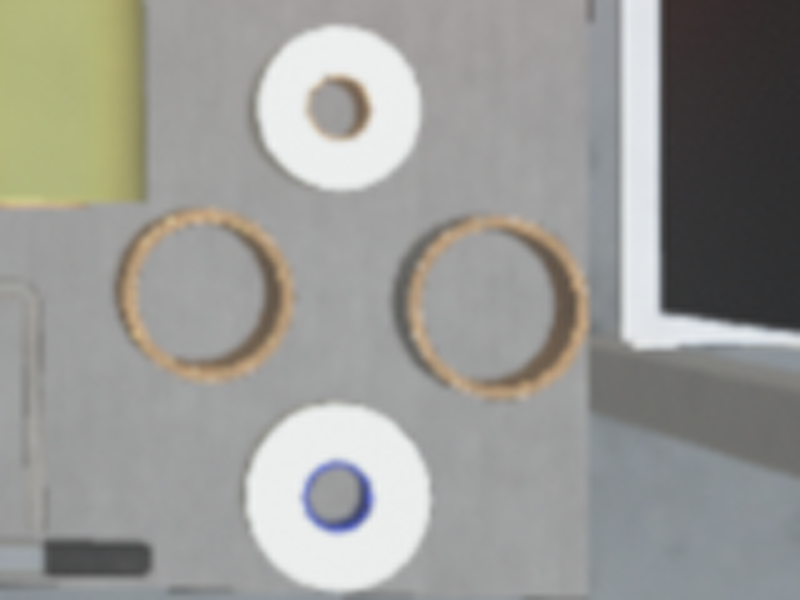

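View pics/topz3.png

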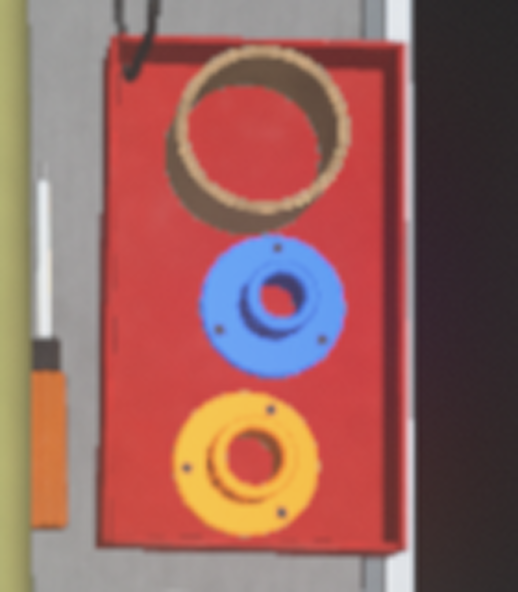

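```bash
cat > m.py <<'E'
from h import *
c=dict(np.load("top1.npz"));im=c["pixels"];hsv=cv2.cvtColor(im,cv2.COLOR_RGB2HSV)
def meas(nm,box,lo,hi,z,diam,inv=False):
    x0,y0,x1,y1=box;m=np.zeros(im.shape[:2],np.uint8)
    q=cv2.inRange(hsv[y0:y1,x0:x1],lo,hi);m[y0:y1,x0:x1]=255-q if inv else q
    m=cv2.morphologyEx(m,cv2.MORPH_CLOSE,np.ones((3,3)))
    cs,_=cv2.findContours(m,cv2.RETR_EXTERNAL,cv2.CHAIN_APPROX_NONE)
    k=max(cs,key=lambda a:cv2.boundingRect(a)[2]*cv2.boundingRect(a)[3])
    h=cv2.convexHull(k)[:,0]
    P=np.array([plane(c,u,v,z)[:2] for u,v in h]).astype(np.float32)
    (cx,cy),rad=cv2.minEnclosingCircle(P*1000)
    A=np.c_[2*P,np.ones(len(P))];s=np.linalg.lstsq(A,(P**2).sum(1),rcond=None)[0]
    R_=np.sqrt(s[2]+s[0]**2+s[1]**2)
    print(nm,"fit",s[:2].round(4),"d",(2*R_*1000).round(1),"want",diam,"enc",round(cx/1e3,4),round(cy/1e3,4))
meas("brown",(308,250,353,300),(8,60,60),(20,200,255),.05,62)
meas("grey",(365,250,410,300),(8,60,60),(20,200,255),.036,67)
meas("bluedisc",(355,115,412,165),(100,120,60),(125,255,255),.037,74)
meas("orangedisc",(350,160,412,207),(11,120,120),(30,255,255),.037,74)
meas("Mblue hub",(225,265,270,315),(105,120,60),(125,255,255),.031,49)
meas("Mblue flange",(215,262,270,315),(100,10,195),(125,255,255),.022,76)
meas("Mor flange",(150,250,215,310),(100,10,195),(125,255,255),.022,76)
meas("Mor hub",(150,250,215,310),(5,150,120),(25,255,255),.031,53)
E
python3 m.py
python3 - <<'E'
from h import *
c=dict(np.load("top1.npz"))
print(np.array([plane(c,u,v,.063) for u,v in[(338,71),(419,71),(419,209),(337,208)]]).round(3))
print("rolls ends", plane(c,182,251,.03),plane(c,222,251,.03),plane(c,318,255,.03),plane(c,290,210,.08), plane(c,475,160,.3))
s=dict(np.load("scene1.npz"))
print("yellow roll corner in scene", [plane(s,290,180,z).round(3) for z in(0,.05,.1)],[plane(s,328,215,z).round(3) for z in(0,.05)], [plane(s,200,178,z).round(3) for z in (.05,.1,.15)])
E
```

```text
brown fit [0.4497 0.1055] d 61.4 want 62 enc 0.4501 0.1053
grey fit [ 0.4473 -0.0037] d 65.3 want 67 enc 0.4474 -0.0036
bluedisc fit [0.6979 0.0088] d 71.2 want 74 enc 0.6978 0.0089
orangedisc fit [0.6162 0.0215] d 73.9 want 74 enc 0.6163 0.0216
Mblue hub fit [0.4154 0.2626] d 45.9 want 49 enc 0.4154 0.2626
Mblue flange fit [0.4152 0.2628] d 74.6 want 76 enc 0.4152 0.2629
Mor flange fit [0.4306 0.3831] d 74.5 want 76 enc 0.4306 0.3832
Mor hub fit [0.431  0.3824] d 49.5 want 53 enc 0.4306 0.3823
[[ 0.825  0.099  0.063]
 [ 0.83  -0.052  0.063]
 [ 0.57  -0.051  0.063]
 [ 0.568  0.097  0.063]]
rolls ends [0.48264038 0.38123317 0.03      ] [0.48469035 0.30664974 0.03      ] [0.48218744 0.1274613  0.03      ] [0.56018184 0.18273187 0.08      ] [ 0.6126363  -0.05764755  0.3       ]
yellow roll corner in scene [array([ 0.558,  0.097, -0.   ]), array([0.558, 0.134, 0.05 ]), array([0.558, 0.172, 0.1  ])] [array([0.478, 0.19 , 0.   ]), array([0.483, 0.223, 0.05 ])] [array([0.748, 0.128, 0.05 ]), array([0.737, 0.166, 0.1  ]), array([0.727, 0.205, 0.15 ])]
```

```bash
python3 - <<'E'
from h import *
c=dict(np.load("top1.npz"));s=dict(np.load("scene1.npz"))
cv2.imwrite("pics/sz1.png",cv2.resize(s["pixels"][40:200,220:420,::-1],None,fx=4,fy=3.75,interpolation=cv2.INTER_CUBIC))
cv2.imwrite("pics/tz4.png",cv2.resize(c["pixels"][180:360,340:560,::-1],None,fx=3.5,fy=3.3,interpolation=cv2.INTER_CUBIC))
E
```

```text
(no output)
```

View pics/sz1.png

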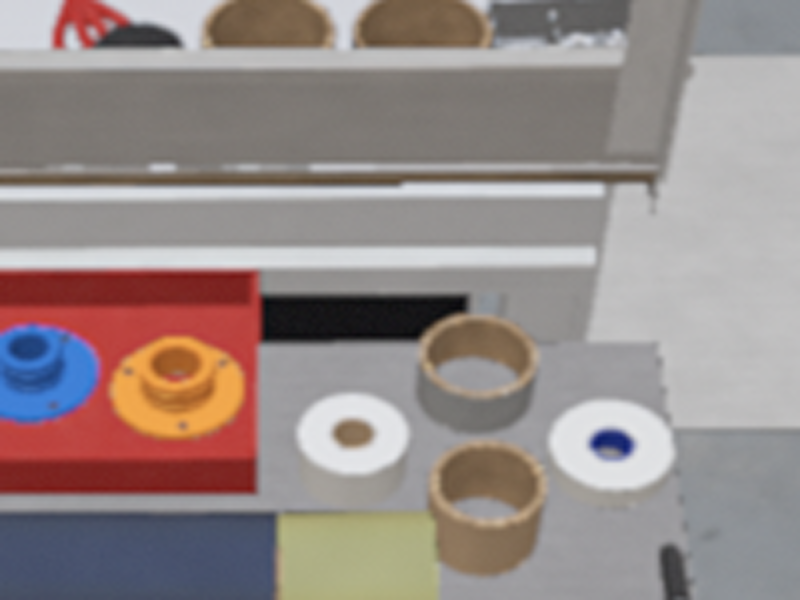

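View pics/tz4.png

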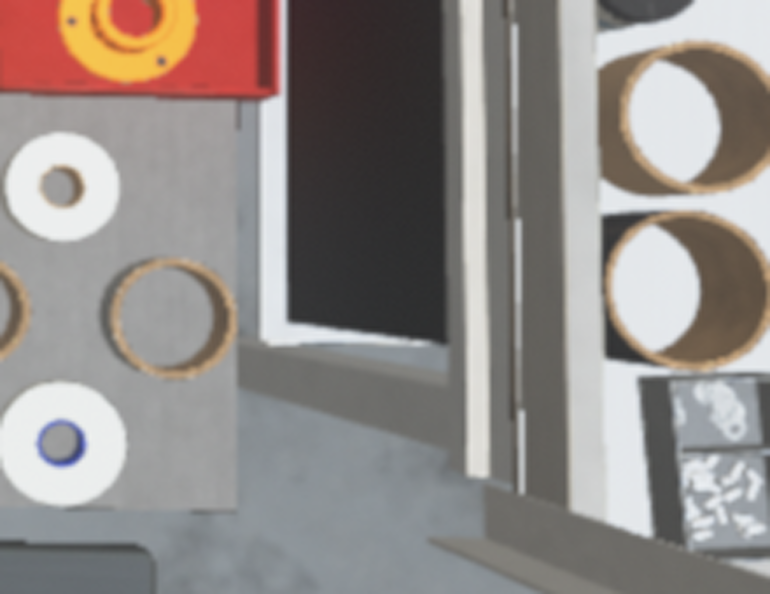

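```bash
python3 - <<'E'
from h import *
c=dict(np.load("top1.npz"));s=dict(np.load("scene1.npz"))
def tri(a,b):
    p,d=ray(c,*a);q,e=ray(s,*b);d/=np.linalg.norm(d);e/=np.linalg.norm(e)
    t=np.linalg.lstsq(np.c_[d,-e],q-p,rcond=None)[0];A=p+d*t[0];B=q+e*t[1]
    print(a,b,((A+B)/2).round(3),"gap",np.linalg.norm(A-B).round(3))
tri((476.6,324.8),(370,108));tri((476.6,324.8),(371,90.7));tri((473,324.8),(370,108));tri((473,324.8),(371,90.7))
tri((488,328),(383,88)); tri((510,335),(375,55))
tri((415.7,283.6),(345,127));tri((415.7,283.6),(370,108))
# checks: objects
tri((389.7,276.2),(339,131));tri((331,273.8),(341.2,166))
tri((379.5,95.5),(190,131)) # big core rim
for z in(.03,.074): print(plane(c,379.3,95.4,z))
tri((290,208),(291,180))
E
```

```text
(476.6, 324.8) (370, 108) [ 0.345 -0.218 -0.096] gap 0.003
(476.6, 324.8) (371, 90.7) [ 0.358 -0.176  0.006] gap 0.003
(473, 324.8) (370, 108) [ 0.347 -0.205 -0.084] gap 0.002
(473, 324.8) (371, 90.7) [ 0.36  -0.165  0.016] gap 0.002
(488, 328) (383, 88) [ 0.337 -0.201 -0.008] gap 0.03
(510, 335) (375, 55) [ 0.357 -0.193  0.103] gap 0.001
(415.7, 283.6) (345, 127) [ 0.43  -0.064 -0.003] gap 0.006
(415.7, 283.6) (370, 108) [ 0.411 -0.028  0.101] gap 0.055
(389.7, 276.2) (339, 131) [ 0.448 -0.002  0.05 ] gap 0.001
(331, 273.8) (341.2, 166) [0.45  0.106 0.06 ] gap 0.001
(379.5, 95.5) (190, 131) [0.774 0.025 0.083] gap 0.001
[0.79195873 0.01504447 0.03      ]
[0.77660407 0.0240493  0.074     ]
(290, 208) (291, 180) [0.558 0.184 0.115] gap 0.004
```

```bash
cat >> h.py <<'E'
def go(xyz,ang=None,st=None):
    """print needed tool-frame shift from current pose to xyz; ang = desired yaw of tool y axis in world (mod pi)"""
    from plant import r
    st=st or r.read_state();Rw=R.from_quat(st["ee_rot"]).as_matrix()
    print("t",round(st["t"],2),"pos",np.round(st["ee_pos"],4),"yaw y",round(float(np.arctan2(Rw[1,1],Rw[0,1])),4),"toolx",Rw[:,0].round(3),"F",np.round(st["contact_force"],1),"w",round(st["grip_width"]*88.1,1),"q",np.round(st["joints"],2))
    d=np.array(xyz)-st["ee_pos"];print("world d",d.round(4),"tool d",(Rw.T@d).round(4))
    if ang is not None:
        y=np.arctan2(Rw[1,1],Rw[0,1]); a=(ang-y+np.pi/2)%np.pi-np.pi/2
        # tool x is down: positive twist about tool x = negative world yaw
        tw=-a; print("twist",round(tw,4))
        R2=Rw@R.from_rotvec([tw,0,0]).as_matrix();print("after-twist tool d",(R2.T@d).round(4))
E
python3 -c "
from h import *
from plant import r
print(R.from_quat(r.read_state()['ee_rot']).as_matrix().round(3))
go([.4497,.1055,.16],np.pi/2)"
```

```text
[[-0.     0.362  0.932]
 [-0.001  0.932 -0.362]
 [-1.    -0.001 -0.   ]]
t 0.25 pos [0.1992 0.5125 0.2385] yaw y 1.2 toolx [-0.    -0.001 -1.   ] F [-0.1 -0.1  0.2] w 88.2 q [ 0.98  0.38  1.3  -0.    1.46 -0.22]
world d [ 0.2505 -0.407  -0.0785] tool d [ 0.0786 -0.2885  0.381 ]
twist -0.3708
after-twist tool d [ 0.0786 -0.407   0.2505]
```

```bash
python3 -m creep '{"translation":[[0,0,0],[0,0,0],[0,0,0],[0,-0.038,0.03],[0,-0.038,0.03],[0,-0.038,0.03],[0,-0.038,0.03],[0,-0.038,0.03],[0,0,0],[0,0,0]],"twist":[-0.124,-0.124,-0.123,0,0,0,0,0,0,0],"fingers":[0.08,0.08,0.08,0.08,0.08,0.08,0.08,0.08,0.08,0.08]}'
python3 - <<'E'
from h import *
from plant import r
go([.35,.3225,.2385],np.pi/2)
s=r.read_state();c=r.read_camera("wrist");cv2.imwrite("pics/w1.png",c["pixels"][:,:,::-1])
np.savez("w1.npz",**c,pos=s["ee_pos"],rot=s["ee_rot"])
for P in([.431,.3828,.022],[.4153,.2628,.022]): print(proj(c,P,(s["ee_pos"],s["ee_rot"])))
E
```

```text
t: 1.5
ee_pos: [0.349, 0.3229, 0.2387]
ee_rot: [0.0, 0.707, 0.0, 0.707]
contact_force: [-0.5, 0.4, 0.3]
grip_width: 0.907
t 1.5 pos [0.349  0.3229 0.2387] yaw y 1.5708 toolx [-0.  0. -1.] F [-0.5  0.4  0.3] w 79.9 q [ 0.5   0.25  1.49  0.    1.4  -1.07]
world d [ 0.001  -0.0004 -0.0002] tool d [ 0.0002 -0.0004  0.001 ]
twist -0.0
after-twist tool d [ 0.0002 -0.0004  0.001 ]
[323.9424514  242.15977147]
[230.11947259 230.72315767]
```

View pics/w1.png

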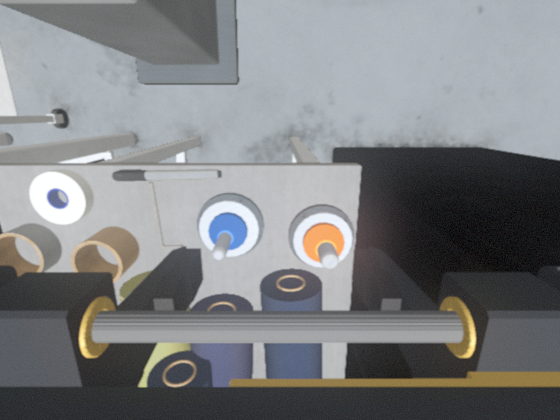

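Wrist view: the blue mandrel flange is at (230,224), orange at (322,237). Both cores are at the left edge.

```bash
cat > mw.py <<'E'
from h import *
def fit(c,pose,box,lo,hi,z,nm,want,hull=True):
    im=c["pixels"];hsv=cv2.cvtColor(im,cv2.COLOR_RGB2HSV)
    x0,y0,x1,y1=box;m=np.zeros(im.shape[:2],np.uint8);m[y0:y1,x0:x1]=cv2.inRange(hsv[y0:y1,x0:x1],lo,hi)
    m=cv2.morphologyEx(m,cv2.MORPH_OPEN,np.ones((2,2)))
    m=cv2.morphologyEx(m,cv2.MORPH_CLOSE,np.ones((5,5)))
    cs,_=cv2.findContours(m,cv2.RETR_EXTERNAL,cv2.CHAIN_APPROX_NONE);k=max(cs,key=cv2.contourArea)
    h=cv2.convexHull(k)[:,0]
    P=np.array([plane(c,u,v,z,pose)[:2] for u,v in h])
    for _ in range(4):
        A=np.c_[2*P,np.ones(len(P))];s=np.linalg.lstsq(A,(P**2).sum(1),rcond=None)[0];Rr=np.sqrt(s[2]+s[0]**2+s[1]**2)
        e=np.abs(np.hypot(*(P-s[:2]).T)-Rr);P=P[e<max(.0015,2*e.std())]
    print(nm,s[:2].round(4),"d",round(2000*Rr,1),"want",want,"n",len(P),cv2.boundingRect(k));return s[:2]
E
python3 - <<'E'
from mw import *
d=dict(np.load("w1.npz"));pose=(d["pos"],d["rot"])
fit(d,pose,(190,185,275,265),(95,0,190),(130,60,255),.022,"blue flange",76)
fit(d,pose,(190,185,275,265),(105,120,60),(125,255,255),.031,"blue hub",49)
fit(d,pose,(280,195,365,275),(95,0,190),(130,60,255),.022,"or flange",76)
fit(d,pose,(280,195,365,275),(5,150,120),(25,255,255),.031,"or hub",53)
fit(d,pose,(60,220,140,285),(8,60,60),(20,200,255),.05,"brown (mixed)",62)
cv2.imwrite("pics/w1z.png",cv2.resize(d["pixels"][180:280,180:370,::-1],None,fx=4,fy=4,interpolation=cv2.INTER_CUBIC))
E
```

```text
blue flange [0.0711 0.2728] d 790.7 want 76 n 2 (191, 186, 85, 80)
blue hub [0.4137 0.2622] d 45.8 want 49 n 19 (211, 215, 36, 35)
or flange [0.4144 0.362 ] d 130.0 want 76 n 10 (281, 196, 77, 75)
or hub [0.4278 0.396 ] d 28.4 want 53 n 5 (326, 230, 18, 24)
brown (mixed) [0.434  0.1178] d 80.1 want 62 n 10 (73, 229, 66, 55)
```

View pics/w1z.png

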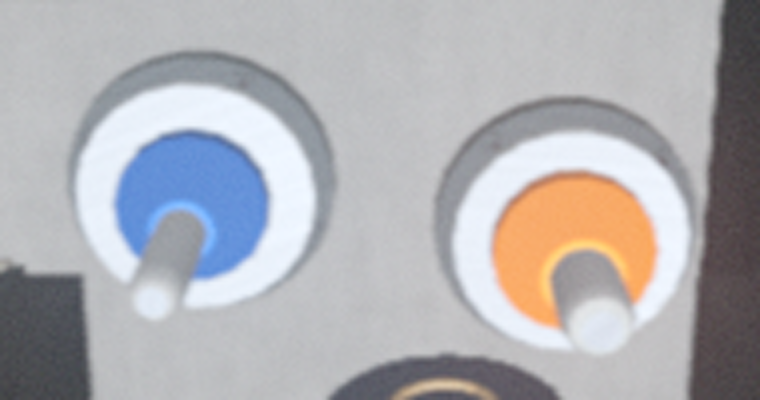

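```bash
python3 - <<'E'
from mw import *
d=dict(np.load("w1.npz"));pose=(d["pos"],d["rot"])
hsv=cv2.cvtColor(d["pixels"],cv2.COLOR_RGB2HSV)
print(hsv[205,230],hsv[190,190],hsv[216,322],hsv[240,322],hsv[225,315])
for v in(215,225):
  fit(d,pose,(190,185,275,258),(95,0,v),(130,60,255),.022,"blue flange",76)
  fit(d,pose,(280,195,365,266),(95,0,v),(130,60,255),.022,"or flange",76)
fit(d,pose,(280,195,365,262),(5,100,120),(25,255,255),.031,"or hub",53)
E
```

```text
[105  18 252] [ 98   5 194] [108  15 250] [ 16 146 255] [ 10 113 189]
blue flange [0.4148 0.2619] d 75.3 want 76 n 27 (200, 202, 60, 57)
or flange [0.4304 0.3822] d 75.5 want 76 n 27 (294, 214, 59, 53)
blue flange [0.4148 0.2619] d 74.8 want 76 n 29 (200, 203, 60, 56)
or flange [0.4301 0.3821] d 74.7 want 76 n 26 (295, 214, 58, 53)
or hub [0.4288 0.3815] d 51.0 want 53 n 24 (305, 224, 40, 38)
```

```bash
python3 -m creep '{"translation":[[0,-0.0435,0.02],[0.02,-0.0435,0.02],[0.03,-0.0435,0.02],[0.04,-0.0435,0.02],[0.04,-0.0434,0.0207],[0,0,0],[0,0,0]],"twist":[0,0,0,0,0,0,0],"fingers":[0.086,0.086,0.086,0.086,0.086,0.086,0.086]}'
python3 - <<'E'
from h import *
from plant import r
go([.4497,.1055,.02],np.pi/2)
s=r.read_state();c=r.read_camera("wrist");cv2.imwrite("pics/w2.png",c["pixels"][:,:,::-1])
np.savez("w2.npz",**c,pos=s["ee_pos"],rot=s["ee_rot"])
print(proj(c,[.4497,.1055,.05],(s["ee_pos"],s["ee_rot"])),proj(c,[.4473,-.0037,.036],(s["ee_pos"],s["ee_rot"])))
E
```

```text
t: 2.42
ee_pos: [0.4499, 0.1065, 0.1093]
ee_rot: [-0.0, 0.707, 0.001, 0.707]
contact_force: [0.8, 0.7, 0.7]
grip_width: 0.978
t 2.42 pos [0.4499 0.1065 0.1093] yaw y 1.5722 toolx [ 0.  0. -1.] F [0.8 0.7 0.7] w 86.1 q [-0.02  0.38  1.73  0.    1.03 -1.6 ]
world d [-0.0002 -0.001  -0.0893] tool d [ 0.0893 -0.001  -0.0003]
twist 0.0014
after-twist tool d [ 0.0893 -0.001  -0.0003]
[276.46525779 225.13824669] [131.99152934 215.36426807]
```

View pics/w2.png

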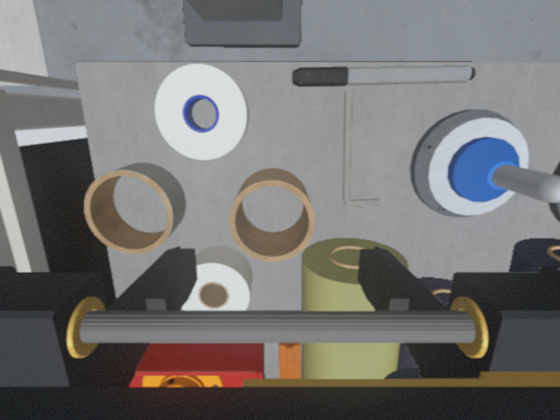

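```bash
python3 - <<'E'
from mw import *
from plant import r
go([.4497,.1055,.02],np.pi/2)
s=r.read_state();c=r.read_camera("wrist")
pose=(s["ee_pos"],s["ee_rot"])
np.savez("w2.npz",**c,pos=s["ee_pos"],rot=s["ee_rot"])
cv2.imwrite("pics/w2z.png",cv2.resize(c["pixels"][155:275,70:330,::-1],None,fx=3,fy=3,interpolation=cv2.INTER_CUBIC))
for k in [(230,213),(242,190),(258,183)]: print(cv2.cvtColor(c["pixels"],cv2.COLOR_RGB2HSV)[k[1],k[0]])
E
```

```text
t 2.48 pos [0.45   0.1067 0.1096] yaw y 1.573 toolx [ 0.001  0.    -1.   ] F [-0.  -1.  -0.4] w 86.1 q [-0.02  0.38  1.73  0.    1.03 -1.6 ]
world d [-0.0003 -0.0012 -0.0896] tool d [ 0.0896 -0.0012 -0.0004]
twist 0.0022
after-twist tool d [ 0.0896 -0.0012 -0.0004]
[ 17  70 168]
[ 16  75 156]
[ 17  67 171]
```

View pics/w2z.png

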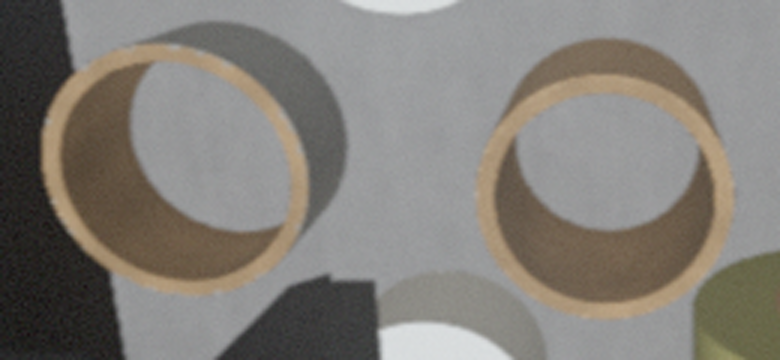

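```bash
python3 - <<'E'
from mw import *
d=dict(np.load("w2.npz"));pose=(d["pos"],d["rot"])
def q(L,R_,T,B,ox,oy,z):
    f=lambda x,y:((x+.5)/3-.5+ox,(y+.5)/3-.5+oy)
    cx,cy=(L+R_)/2,(T+B)/2
    a=[plane(d,*f(*p),z,pose) for p in((L,cy),(R_,cy),(cx,T),(cx,B))]
    print((a[0]+a[1])[1]/2,(a[2]+a[3])[0]/2, "sizes",a[1][1]-a[0][1],a[3][0]-a[2][0])
q(476,734,73,318,70,155,.05);q(42,308,43,294,70,155,.036)
# mandrel
h=cv2.cvtColor(d["pixels"],cv2.COLOR_RGB2HSV)
fit(d,pose,(400,110,527,195),(95,8,205),(130,60,255),.022,"blue flange",76)
E
```

```text
0.1020713083848721 0.4472306211170831 sizes 0.06122026462201052 0.061780040096889366
-0.006167345793849442 0.44545920413388823 sizes 0.06680749878798241 0.06640558215911818
blue flange [0.414  0.2608] d 73.6 want 76 n 25 (430, 120, 98, 76)
```

```bash
python3 -m creep '{"translation":[[0.01,-0.0027,-0.0015],[0.02,0,0],[0.02,0,0],[0.02,0,0],[0.0195,0,0],[0,0,0],[0,0,0],[0,0,0],[0,0,0],[0,0,0],[0,0,0]],"twist":[0.001,0.001,0,0,0,0,0,0,0,0,0],"fingers":[0.086,0.086,0.086,0.086,0.086,0.086,0.05,0.05,0.05,0.05,0.05]}'
cat > w.py <<'E'
import sys
from mw import *
from plant import r
s=r.read_state();n=sys.argv[1];c=r.read_camera("wrist")
np.savez(n+".npz",**c,pos=s["ee_pos"],rot=s["ee_rot"]);cv2.imwrite(f"pics/{n}.png",c["pixels"][:,:,::-1])
go(s["ee_pos"],np.pi/2,s)
E
python3 w.py w3
```

```text
t: 3.9
ee_pos: [0.4488, 0.1026, 0.0198]
ee_rot: [0.001, 0.707, -0.001, 0.707]
contact_force: [-1.3, 0.9, 6.4]
grip_width: 0.692
t 3.9 pos [0.4488 0.1026 0.0198] yaw y 1.569 toolx [ 0.001  0.    -1.   ] F [-1.3  0.9  6.4] w 61.0 q [-0.03  0.53  1.83  0.    0.77 -1.6 ]
world d [0. 0. 0.] tool d [0. 0. 0.]
twist -0.0018
after-twist tool d [0. 0. 0.]
```

View pics/w3.png

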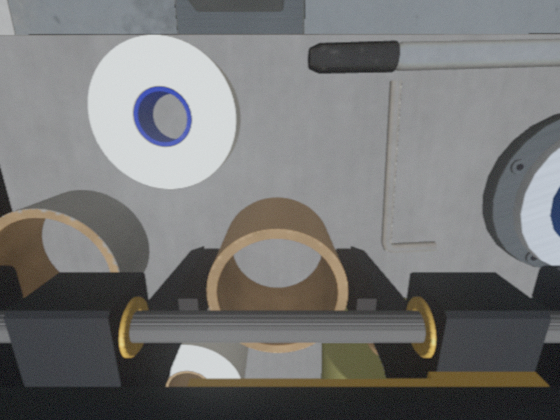

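```bash
python3 - <<'E'
from mw import *
d=dict(np.load("w3.npz"));pose=(d["pos"],d["rot"])
cv2.imwrite("pics/w3z.png",cv2.resize(d["pixels"][190:360,180:380,::-1],None,fx=3.5,fy=3.5,interpolation=cv2.INTER_CUBIC))
E
```

```text
(no output)
```

View pics/w3z.png

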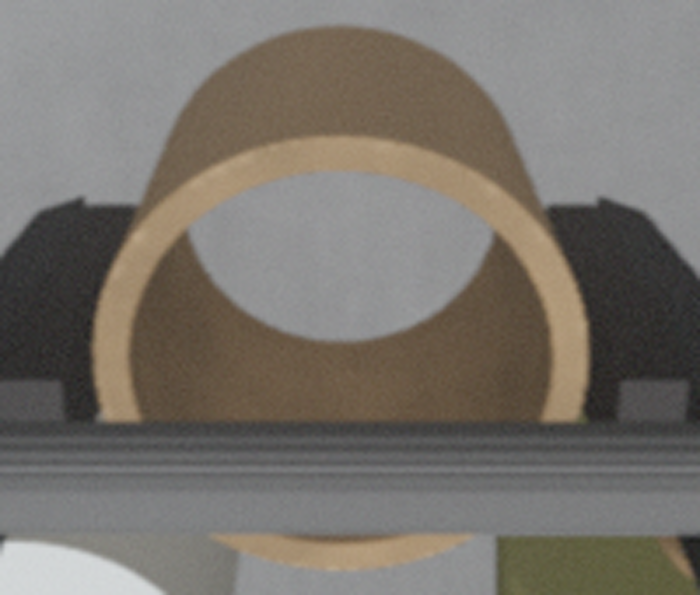

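```bash
python3 -m creep '{"translation":[[-0.01,0,0],[-0.03,0,0],[-0.04,0,0],[-0.05,0,0],[-0.05,0.02,-0.01],[0,0.035,-0.02],[0,0.035,-0.02],[0,0.035,-0.02],[0,0.033,-0.02],[0,0,0],[0,0,0],[0,0,0]],"twist":[0,0,0,0,0,0,0,0,0,0,0,0],"fingers":[0.05,0.05,0.05,0.05,0.05,0.05,0.05,0.05,0.05,0.05,0.05,0.05]}'
python3 w.py w4
```

```text
t: 5.45
ee_pos: [0.3593, 0.2601, 0.1994]
ee_rot: [0.001, 0.707, -0.001, 0.707]
contact_force: [0.0, -0.3, 0.1]
grip_width: 0.693
t 5.45 pos [0.3593 0.2601 0.1994] yaw y 1.5677 toolx [ 0. -0. -1.] F [ 0.  -0.3  0.1] w 61.1 q [ 0.36  0.23  1.64 -0.    1.27 -1.21]
world d [0. 0. 0.] tool d [0. 0. 0.]
twist -0.0031
after-twist tool d [0. 0. 0.]
```

View pics/w4.png

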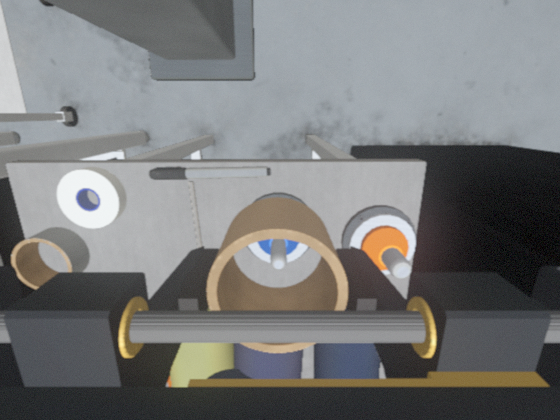

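The core is held. The blue hub and pin are visible through the tube at (278,243), close to centred.

```bash
python3 - <<'E'
from mw import *
d=dict(np.load("w3.npz"));pose=(d["pos"],d["rot"])
f=lambda x,y:((x+.5)/3.5-.5+180,(y+.5)/3.5-.5+190)
a=[plane(d,*f(*p),.05,pose) for p in((92,350),(589,350),(340,135),(340,570))]
print("core cy",(a[0]+a[1])[1]/2,"cx",(a[2]+a[3])[0]/2,"tcp",d["pos"],a[1][1]-a[0][1],a[3][0]-a[2][0])
d=dict(np.load("w4.npz"))
cv2.imwrite("pics/w4z.png",cv2.resize(d["pixels"][185:305,200:430,::-1],None,fx=3.5,fy=3.5,interpolation=cv2.INTER_CUBIC))
pose=(d["pos"],d["rot"])
print([proj(d,[x,y,z],pose).round(1) for x,y,z in([.4148,.2619,.022],[.4148,.2619,.096],[.4148,.2608,.096],[.4304,.3822,.082])])
fit(d,pose,(340,200,425,270),(95,0,215),(130,60,255),.022,"or flange",76)
E
```

```text
core cy 0.10198832668008509 cx 0.4471605433215865 tcp [0.44880662 0.10262537 0.01982691] 0.061225249164479856 0.061641976986504476
[array([279.3, 234.6]), array([279.9, 265.7]), array([278.7, 265.7]), array([404.4, 273. ])]
or flange [0.4299 0.3817] d 74.0 want 76 n 20 (352, 217, 64, 44)
```

View pics/w4z.png

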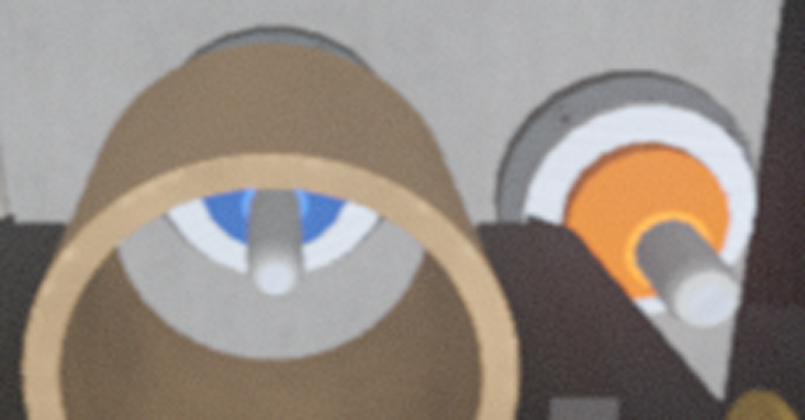

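```bash
python3 -m creep '{"translation":[[0,0.0012,0.02],[0,0,0.02],[0,0,0.0163],[0.02,0,0],[0.02,0,0],[0.025,0,0],[0,0,0],[0,0,0],[0,0,0]],"twist":[-0.002,-0.001,0,0,0,0,0,0,0],"fingers":[0.05,0.05,0.05,0.05,0.05,0.05,0.05,0.05,0.05]}'
python3 w.py w5; python3 -c "
from h import *
d=dict(np.load('w5.npz'));cv2.imwrite('pics/w5z.png',cv2.resize(d['pixels'][205:365,190:370,::-1],None,fx=3.7,fy=3.7,interpolation=cv2.INTER_CUBIC))"
```

```text
t: 6.62
ee_pos: [0.4156, 0.262, 0.1352]
ee_rot: [-0.0, 0.707, 0.001, 0.708]
contact_force: [-0.3, -0.0, 0.3]
grip_width: 0.695
t 6.62 pos [0.4156 0.262  0.1352] yaw y 1.5719 toolx [ 0.002  0.001 -1.   ] F [-0.3 -0.   0.3] w 61.2 q [ 0.32  0.39  1.62  0.    1.13 -1.25]
world d [0. 0. 0.] tool d [0. 0. 0.]
twist 0.0011
after-twist tool d [0. 0. 0.]
```

View pics/w5z.png

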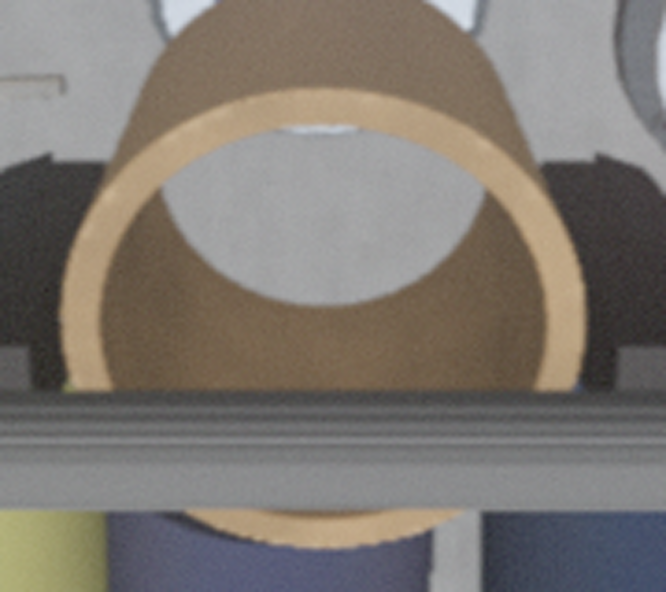

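```bash
python3 -m creep '{"translation":[[0.01,-0.0005,0],[0.015,0,0],[0.015,0,0],[0.015,0,0],[0,0,0],[0,0,0]],"twist":[0,0,0,0,0,0],"fingers":[0.05,0.05,0.05,0.05,0.05,0.05]}'
python3 w.py w6; python3 -c "
from h import *
d=dict(np.load('w6.npz'));cv2.imwrite('pics/w6z.png',cv2.resize(d['pixels'][205:365,190:370,::-1],None,fx=3.7,fy=3.7,interpolation=cv2.INTER_CUBIC))"
```

```text
t: 7.42
ee_pos: [0.4153, 0.2615, 0.0796]
ee_rot: [-0.0, 0.707, 0.001, 0.707]
contact_force: [-0.1, 0.8, -0.5]
grip_width: 0.698
t 7.42 pos [0.4153 0.2615 0.0796] yaw y 1.572 toolx [ 0.  0. -1.] F [-0.1  0.8 -0.5] w 61.5 q [ 0.32  0.47  1.69  0.    0.98 -1.25]
world d [0. 0. 0.] tool d [0. 0. 0.]
twist 0.0012
after-twist tool d [0. 0. 0.]
```

View pics/w6z.png

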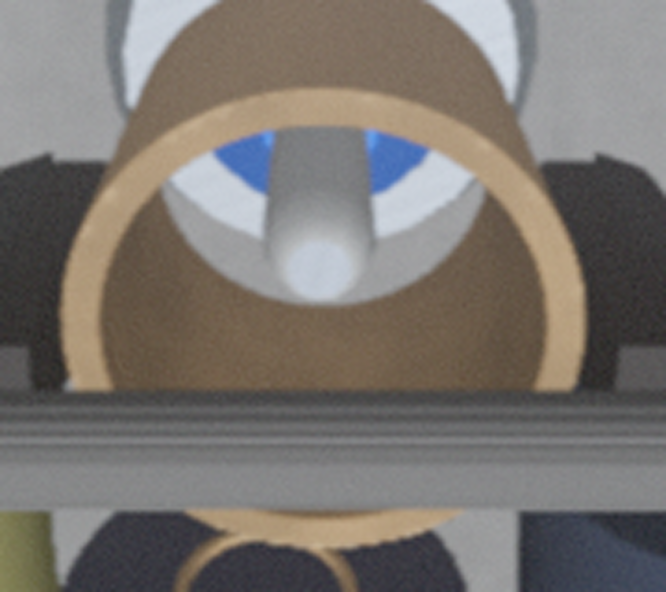

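```bash
python3 -m creep '{"translation":[[0.008,-0.0003,0],[0.008,0,0],[0.006,0,0],[0.004,0,0],[0.003,0,0],[0,0,0],[0,0,0]],"twist":[0,0,0,0,0,0,0],"fingers":[0.05,0.05,0.05,0.05,0.05,0.05,0.05]}'
python3 w.py w7; python3 -c "
from h import *
d=dict(np.load('w7.npz'));cv2.imwrite('pics/w7z.png',cv2.resize(d['pixels'][205:365,190:370,::-1],None,fx=3.7,fy=3.7,interpolation=cv2.INTER_CUBIC))"
```

```text
t: 8.35
ee_pos: [0.4152, 0.2612, 0.0504]
ee_rot: [-0.0, 0.707, 0.0, 0.707]
contact_force: [0.5, -0.4, -0.5]
grip_width: 0.691
t 8.35 pos [0.4152 0.2612 0.0504] yaw y 1.572 toolx [ 0.  0. -1.] F [ 0.5 -0.4 -0.5] w 60.9 q [ 0.32  0.51  1.72  0.    0.91 -1.25]
world d [0. 0. 0.] tool d [0. 0. 0.]
twist 0.0012
after-twist tool d [0. 0. 0.]
```

View pics/w7z.png

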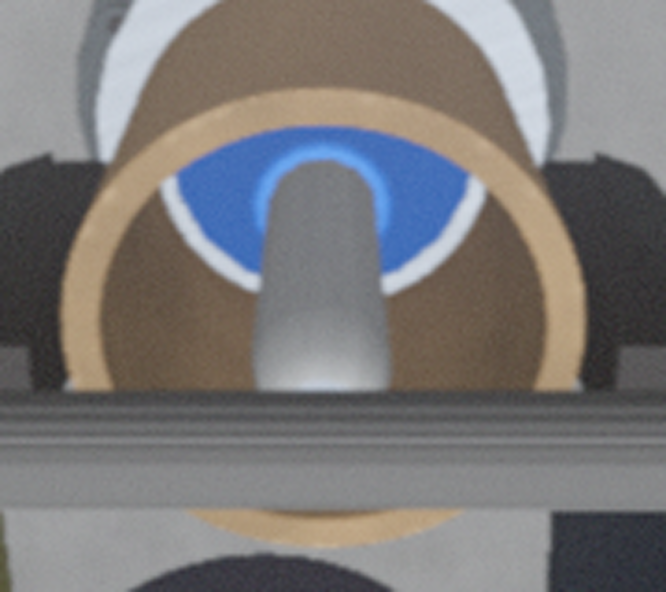

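```bash
python3 -m creep '{"translation":[[0.003,0,0],[0.002,0,0],[0.002,0,0],[0.001,0,0],[0.001,0,0],[0,0,0],[0,0,0]],"twist":[0,0,0,0,0,0,0],"fingers":[0.05,0.05,0.05,0.05,0.05,0.05,0.05]}'
```

```text
t: 9.28
ee_pos: [0.4151, 0.2611, 0.0418]
ee_rot: [-0.0, 0.707, 0.0, 0.707]
contact_force: [-2.0, -1.0, 7.1]
grip_width: 0.695
```

```bash
python3 -m creep '{"translation":[[0,0,0],[0,0,0],[0,0,0],[-0.02,0,0],[-0.04,0,0],[-0.05,0,0],[-0.05,0,0],[0,0,0],[0,0,0]],"twist":[0,0,0,0,0,0,0,0,0],"fingers":[0.08,0.08,0.08,0.08,0.08,0.08,0.08,0.08,0.08]}'
python3 w.py w8
```

```text
t: 10.4
ee_pos: [0.4147, 0.261, 0.2004]
ee_rot: [-0.001, 0.708, 0.0, 0.707]
contact_force: [-0.4, 0.3, 0.1]
grip_width: 0.905
t 10.4 pos [0.4147 0.261  0.2004] yaw y 1.572 toolx [-0.001 -0.    -1.   ] F [-0.4  0.3  0.1] w 79.7 q [ 0.32  0.31  1.52 -0.    1.31 -1.25]
world d [0. 0. 0.] tool d [0. 0. 0.]
twist 0.0012
after-twist tool d [0. 0. 0.]
```

View pics/w8.png

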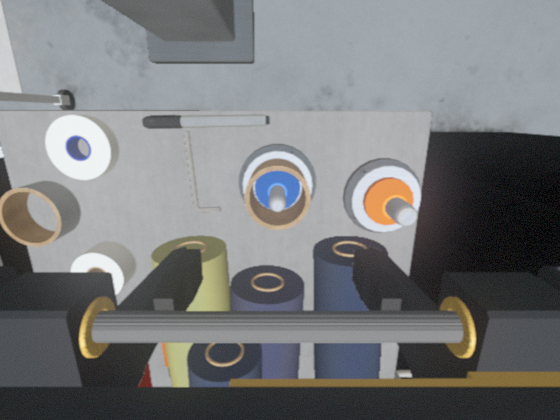

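```bash
python3 -m creep '{"translation":[[0,-0.0445,0.005],[0,-0.0445,0.005],[0,-0.0445,0.005],[0,-0.0445,0.005],[0,-0.0445,0.005],[0,-0.0445,0.0054],[0.03,0,0],[0.03,0,0],[0.015,0,0],[0,0,0],[0,0,0],[0,0,0],[0,0,0],[0,0,0],[0,0,0],[0,0,0],[0,0,0],[0,0,0],[0,0,0],[0,0,0]],"twist":[0,0,0,0,0,0,0,0,0.1745,0.1745,0.1745,0.1745,0.1745,0.1745,0.1745,0.1745,0.1745,0,0,0],"fingers":[0.08,0.08,0.08,0.08,0.08,0.08,0.08,0.08,0.08,0.08,0.08,0.08,0.08,0.08,0.08,0.08,0.08,0.08,0.08,0.08]}'
python3 w.py w9
```

```text
t: 12.95
ee_pos: [0.4457, -0.0058, 0.126]
ee_rot: [0.499, 0.501, -0.499, 0.501]
contact_force: [-0.3, -0.8, 0.5]
grip_width: 0.905
t 12.95 pos [ 0.4457 -0.0058  0.126 ] yaw y 0.0034 toolx [-0.001  0.    -1.   ] F [-0.3 -0.8  0.5] w 79.7 q [-0.28  0.33  1.75 -0.    1.06 -0.28]
world d [0. 0. 0.] tool d [0. 0. 0.]
twist -1.5674
after-twist tool d [0. 0. 0.]
```

View pics/w9.png

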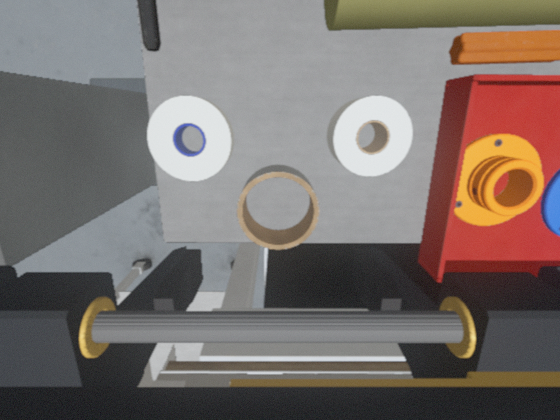

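The brown core sits on the blue hub (276,195). The grey core rim here is centred at about (278,211), with table clear on both sides.

```bash
python3 - <<'E'
from mw import *
d=dict(np.load("w9.npz"));pose=(d["pos"],d["rot"])
cv2.imwrite("pics/w9z.png",cv2.resize(d["pixels"][160:260,225:330,::-1],None,fx=6,fy=6,interpolation=cv2.INTER_CUBIC))
def c4(L,R_,T,B,z):
    a=[plane(d,*p,z,pose) for p in((L,(T+B)/2),(R_,(T+B)/2),((L+R_)/2,T),((L+R_)/2,B))]
    print((a[0]+a[1])/2,(a[2]+a[3])/2,np.linalg.norm(a[0]-a[1]),np.linalg.norm(a[2]-a[3]))
c4(237,319,172,250,.036)
E
```

```text
[ 0.44626666 -0.00584443  0.036     ] [ 0.44627484 -0.00716411  0.036     ] 0.066422750995685 0.06648975873572043
```

View pics/w9z.png

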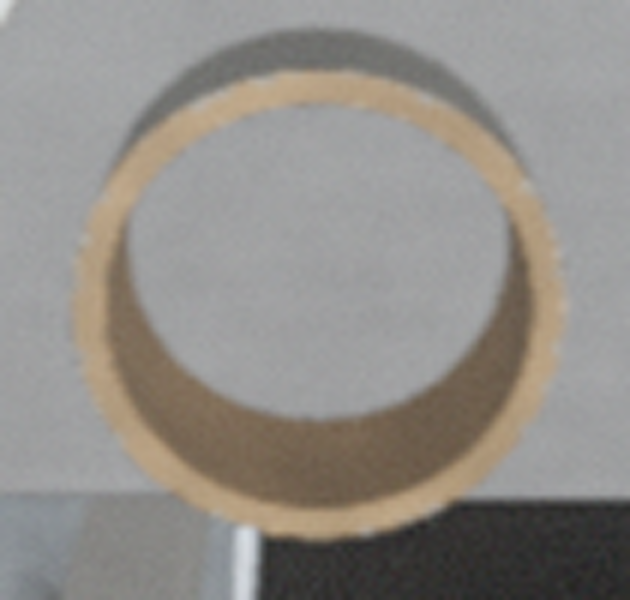

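```bash
python3 -m creep '{"translation":[[0.02,0.0008,0.0007],[0.03,0,0],[0.03,0,0],[0.02,0,0],[0.014,0,0],[0,0,0],[0,0,0],[0,0,0],[0,0,0],[0,0,0],[0,0,0]],"twist":[0,0,0,0,0,0,0,0,0,0,0],"fingers":[0.08,0.08,0.08,0.08,0.08,0.08,0.05,0.05,0.05,0.05,0.05]}'
python3 w.py w10; python3 -c "
from h import *
d=dict(np.load('w10.npz'));cv2.imwrite('pics/w10z.png',cv2.resize(d['pixels'][180:370,170:390,::-1],None,fx=3,fy=3,interpolation=cv2.INTER_CUBIC))"
```

```text
t: 14.38
ee_pos: [0.447, -0.0066, 0.0128]
ee_rot: [0.5, 0.5, -0.499, 0.501]
contact_force: [-0.5, -1.4, 5.9]
grip_width: 0.753
t 14.38 pos [ 0.447  -0.0066  0.0128] yaw y 0.0017 toolx [ 0.001 -0.    -1.   ] F [-0.5 -1.4  5.9] w 66.3 q [-0.28  0.53  1.88 -0.    0.73 -0.28]
world d [0. 0. 0.] tool d [0. 0. 0.]
twist -1.5691
after-twist tool d [0. 0. 0.]
```

View pics/w10z.png

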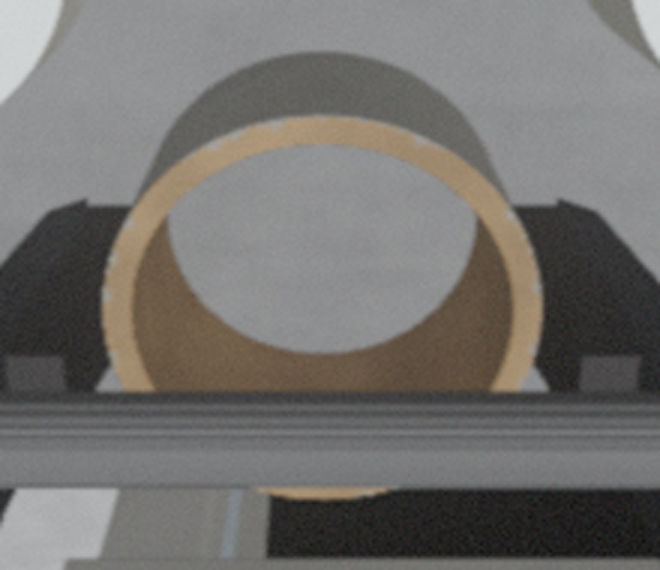

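```bash
python3 - <<'E'
from mw import *
d=dict(np.load("w10.npz"));pose=(d["pos"],d["rot"])
f=lambda x,y:((x+.5)/3-.5+170,(y+.5)/3-.5+180)
a=[plane(d,*f(*p),.036,pose) for p in((103,300),(543,300),(323,116),(323,501))]
print((a[0]+a[1])/2,(a[2]+a[3])/2,np.linalg.norm(a[0]-a[1]),np.linalg.norm(a[2]-a[3]))
E
python3 -m creep '{"translation":[[-0.01,0,0],[-0.04,0,0],[-0.05,0,0],[-0.05,0,0],[-0.037,0,0],[0,-0.0103,-0.0555],[0,-0.0103,-0.0555],[0,-0.0103,-0.0555],[0,-0.0103,-0.0555],[0,-0.0103,-0.0555],[0,-0.0103,-0.0555],[0,-0.0103,-0.0555],[0,0,0],[0,0,0]],"twist":[0,0,0,0,0,0,0,0,0,0,0,0,0,0],"fingers":[0.05,0.05,0.05,0.05,0.05,0.05,0.05,0.05,0.05,0.05,0.05,0.05,0.05,0.05]}'
python3 -m creep '{"translation":[[0,0,0],[0,0,0],[0,0,0],[0,0,0],[0,0,0],[0,0,0],[0,0,0],[0,0,0],[0,0,0],[0,0,0],[0,0,0]],"twist":[-0.1745,-0.1745,-0.1745,-0.1745,-0.1745,-0.1745,-0.1745,-0.1745,-0.173,0,0],"fingers":[0.05,0.05,0.05,0.05,0.05,0.05,0.05,0.05,0.05,0.05,0.05]}'
python3 w.py w11; python3 -c "
from h import *
go([.43,.382,.13],np.pi/2)
d=dict(np.load('w11.npz'));cv2.imwrite('pics/w11z.png',cv2.resize(d['pixels'][180:370,170:390,::-1],None,fx=3,fy=3,interpolation=cv2.INTER_CUBIC))"
```

```text
[ 0.4468396  -0.00274713  0.036     ] [ 0.44683758 -0.00654096  0.036     ] 0.06634628657097545 0.06633847724487765
t: 16.18
ee_pos: [0.3738, 0.3813, 0.1994]
ee_rot: [0.499, 0.5, -0.5, 0.501]
contact_force: [-0.2, 0.0, -0.6]
grip_width: 0.746
t: 17.55
ee_pos: [0.3743, 0.3811, 0.1995]
ee_rot: [0.002, 0.707, -0.002, 0.707]
contact_force: [0.5, -0.2, -0.3]
grip_width: 0.752
t 17.55 pos [0.3743 0.3811 0.1995] yaw y 1.566 toolx [ 0. -0. -1.] F [ 0.5 -0.2 -0.3] w 66.2 q [ 0.57  0.39  1.41 -0.    1.35 -0.99]
world d [0. 0. 0.] tool d [0. 0. 0.]
twist -0.0048
after-twist tool d [0. 0. 0.]
t 17.6 pos [0.3742 0.3813 0.1994] yaw y 1.5669 toolx [ 0. -0. -1.] F [ 0.6 -0.7 -0.3] w 66.1 q [ 0.57  0.39  1.41 -0.    1.35 -0.99]
world d [ 0.0558  0.0007 -0.0694] tool d [0.0694 0.0009 0.0558]
twist -0.0039
after-twist tool d [0.0694 0.0007 0.0558]
```

View pics/w11.png

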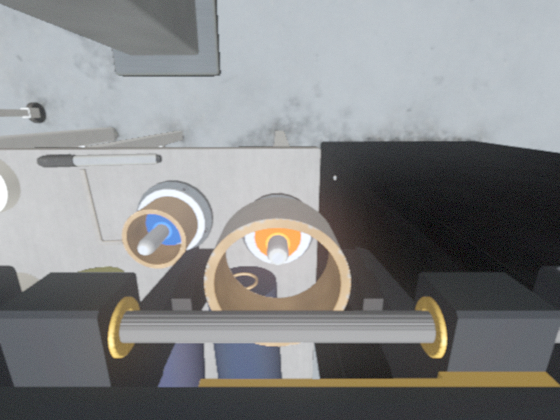

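View pics/w11z.png

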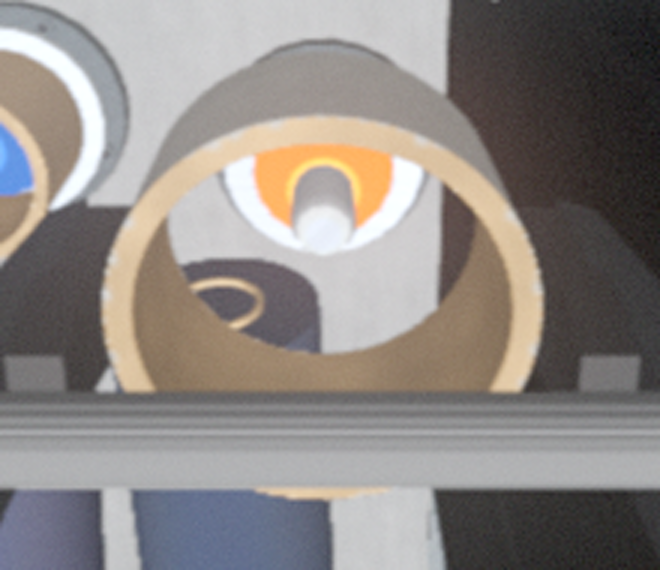

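```bash
python3 -m creep '{"translation":[[0,0.0003,0.02],[0.01,0,0.02],[0.02,0,0.0153],[0.02,0,0],[0.02,0,0],[0.02,0,0],[0.015,0,0],[0.01,0,0],[0,0,0],[0,0,0]],"twist":[-0.002,-0.002,0,0,0,0,0,0,0,0],"fingers":[0.05,0.05,0.05,0.05,0.05,0.05,0.05,0.05,0.05,0.05]}'
python3 w.py w12; python3 -c "
from h import *
d=dict(np.load('w12.npz'));cv2.imwrite('pics/w12z.png',cv2.resize(d['pixels'][180:370,170:390,::-1],None,fx=3,fy=3,interpolation=cv2.INTER_CUBIC))"
```

```text
t: 18.85
ee_pos: [0.4296, 0.3824, 0.0848]
ee_rot: [-0.001, 0.707, 0.001, 0.707]
contact_force: [0.2, -1.1, 0.9]
grip_width: 0.747
t 18.85 pos [0.4296 0.3824 0.0848] yaw y 1.5745 toolx [ 0.001  0.001 -1.   ] F [ 0.2 -1.1  0.9] w 65.8 q [ 0.52  0.58  1.45  0.    1.12 -1.05]
world d [0. 0. 0.] tool d [0. 0. 0.]
twist 0.0037
after-twist tool d [0. 0. 0.]
```

View pics/w12z.png

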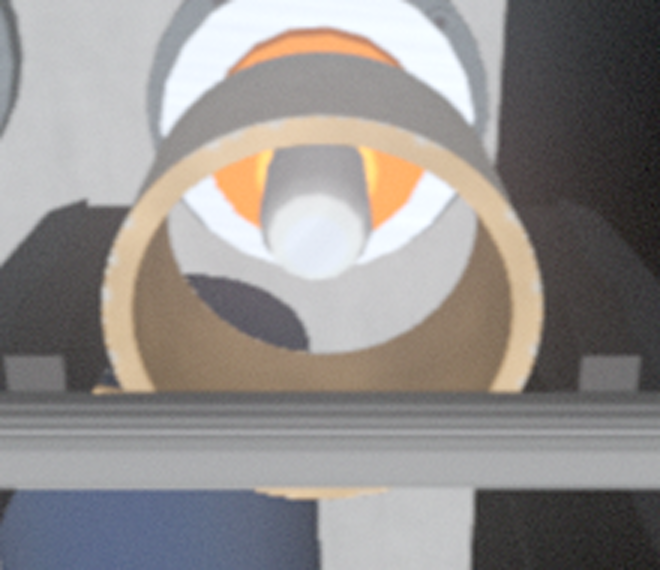

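```bash
python3 - <<'E'
from mw import *
d=dict(np.load("w12.npz"));pose=(d["pos"],d["rot"])
print([proj(d,[x,y,z],pose).round(1) for x,y,z in([.4304,.3813,.082],[.4284,.3813,.082])])
fit(d,pose,(215,170,336,215),(95,0,228),(130,60,255),.022,"fl",76)
# control: brown final pic w6 : pin tip row
d=dict(np.load("w6.npz"));pose=(d["pos"],d["rot"])
print([proj(d,[x,.2613,.096],pose).round(1) for x in(.4148,.4135)], "seen", (320+.5)/3.7-.5+190,(270+.5)/3.7-.5+205)
E
```

```text
[array([276. , 263.8]), array([276.1, 260.4])]
fl [0.4294 0.3814] d 74.4 want 76 n 21 (226, 173, 102, 43)
[array([277.8, 280.3]), array([277.8, 277.9])] seen 276.1216216216216 277.6081081081081
```

```bash
python3 -m creep '{"translation":[[0,-0.001,-0.0012],[0.01,0,0],[0.01,0,0],[0.01,0,0],[0.005,0,0],[0,0,0],[0,0,0]],"twist":[0.002,0.001,0,0,0,0,0],"fingers":[0.05,0.05,0.05,0.05,0.05,0.05,0.05]}'
python3 w.py w13; python3 -c "
from h import *
d=dict(np.load('w13.npz'));cv2.imwrite('pics/w13z.png',cv2.resize(d['pixels'][180:370,170:390,::-1],None,fx=3,fy=3,interpolation=cv2.INTER_CUBIC))"
```

```text
t: 19.77
ee_pos: [0.4282, 0.3813, 0.0495]
ee_rot: [-0.0, 0.707, 0.0, 0.707]
contact_force: [-0.5, 0.1, 0.0]
grip_width: 0.749
t 19.77 pos [0.4282 0.3813 0.0495] yaw y 1.5715 toolx [ 0.  0. -1.] F [-0.5  0.1  0. ] w 66.0 q [ 0.52  0.62  1.49 -0.    1.03 -1.05]
world d [0. 0. 0.] tool d [0. 0. 0.]
twist 0.0007
after-twist tool d [0. 0. 0.]
```

View pics/w13z.png

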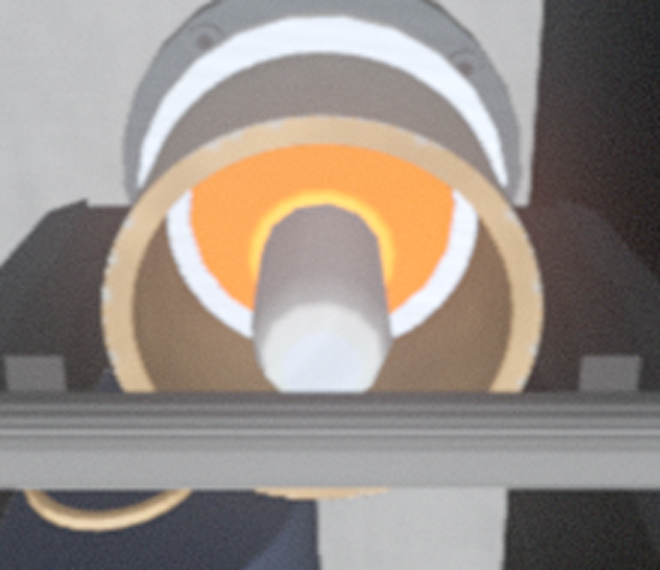

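```bash
python3 -m creep '{"translation":[[0.005,0,0],[0.004,0,0],[0.003,0,0],[0.002,0,0],[0.0015,0,0],[0,0,0],[0,0,0]],"twist":[0,0,0,0,0,0,0],"fingers":[0.05,0.05,0.05,0.05,0.05,0.05,0.05]}'
```

```text
t: 20.7
ee_pos: [0.428, 0.3812, 0.0348]
ee_rot: [-0.0, 0.707, 0.0, 0.707]
contact_force: [-3.3, -3.4, 10.3]
grip_width: 0.751
```

```bash
python3 -m creep '{"translation":[[0,0,0],[0,0,0],[0,0,0],[-0.02,0,0],[-0.045,0,0],[-0.055,0,0],[-0.055,0,0],[0,-0.046,0.019],[0,-0.046,0.019],[0,-0.046,0.019],[0,-0.046,0.019],[0,-0.046,0.019],[0,-0.046,0.019],[0,-0.046,0.019],[0,-0.046,0.019],[0,0,0],[0,0,0],[0,0,0]],"twist":[0,0,0,0,0,0,0,0,0,0,0,0,0,0,0,0,0,0],"fingers":[0.08,0.08,0.08,0.08,0.08,0.08,0.08,0.08,0.08,0.07,0.07,0.07,0.07,0.07,0.07,0.07,0.07,0.07]}'
python3 w.py w14;  python3 - <<'E'
from h import *
from plant import r
c=r.read_camera("top");cv2.imwrite("pics/top2.png",c["pixels"][:,:,::-1]);np.savez("top2.npz",**c)
cv2.imwrite("pics/top2z.png",cv2.resize(c["pixels"][225:345,150:310,::-1],None,fx=4.5,fy=4.5,interpolation=cv2.INTER_CUBIC))
d=dict(np.load("w14.npz"));pose=(d["pos"],d["rot"])
print(proj(d,[.698,.0088,.037],pose),proj(d,[.6162,.0215,.037],pose))
E
```

```text
t: 22.95
ee_pos: [0.5799, 0.0146, 0.2089]
ee_rot: [-0.001, 0.707, 0.001, 0.707]
contact_force: [-1.0, 0.0, 0.0]
grip_width: 0.795
t 22.95 pos [0.5799 0.0146 0.2089] yaw y 1.5731 toolx [-0.  0. -1.] F [-1.  0.  0.] w 70.1 q [-0.18  0.46  1.26  0.    1.42 -1.75]
world d [0. 0. 0.] tool d [0. 0. 0.]
twist 0.0023
after-twist tool d [0. 0. 0.]
[272.30758167 285.57380419] [283.71390789 220.32153687]
```

View pics/w14.png

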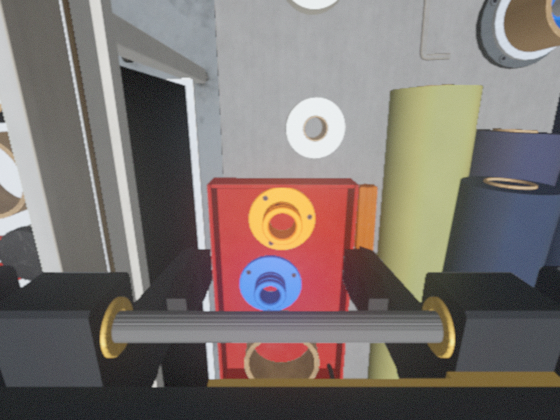

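View pics/top2z.png

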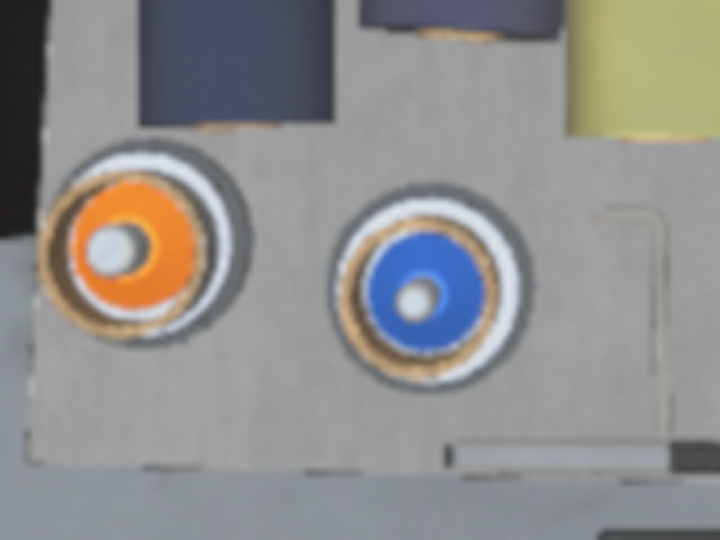

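Both cores are seated concentrically on their hubs. The wrist view shows the orange disc at (282,220) and the blue disc at (270,284).

```bash
python3 - <<'E'
from mw import *
d=dict(np.load("w14.npz"));pose=(d["pos"],d["rot"])
fit(d,pose,(240,185,325,255),(10,120,120),(30,255,255),.037,"or disc",74)
fit(d,pose,(230,250,310,311),(100,120,60),(125,255,255),.037,"blue disc",74)
# big core, tray
cv2.imwrite("pics/w14z.png",cv2.resize(d["pixels"][180:315,210:350,::-1],None,fx=4.4,fy=4.4,interpolation=cv2.INTER_CUBIC))
E
```

```text
or disc [0.6157 0.0202] d 74.3 want 74 n 35 (249, 188, 68, 63)
blue disc [0.6973 0.0071] d 71.2 want 74 n 26 (242, 258, 59, 54)
```

View pics/w14z.png

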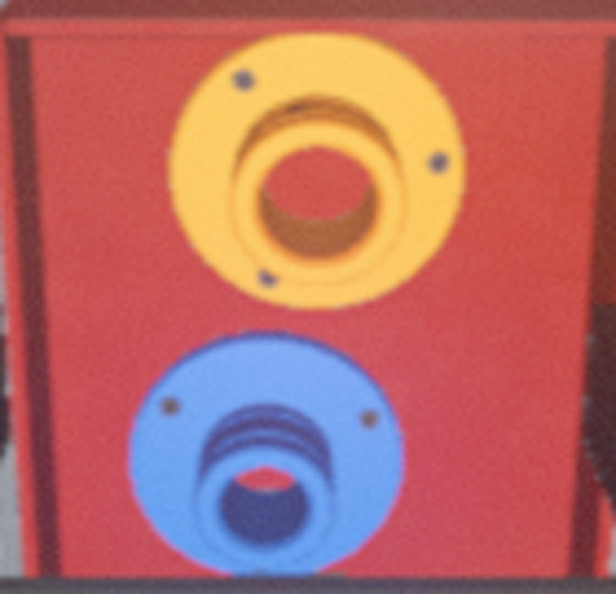

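```bash
python3 -m creep '{"translation":[[0,-0.0034,0.03],[0,-0.0034,0.04],[0.02,0,0.0466],[0.03,0,0],[0.03,0,0],[0.02,0,0],[0,0,0],[0,0,0],[0,0,0]],"twist":[0.002,0,0,0,0,0,0,0,0],"fingers":[0.055,0.055,0.055,0.055,0.055,0.055,0.055,0.055,0.055]}'
python3 w.py w15;  python3 - <<'E'
from h import *
d=dict(np.load("w15.npz"));pose=(d["pos"],d["rot"])
cv2.imwrite("pics/w15z.png",cv2.resize(d["pixels"][130:320,170:390,::-1],None,fx=3,fy=3,interpolation=cv2.INTER_CUBIC))
E
```

```text
t: 24.18
ee_pos: [0.6974, 0.0066, 0.1101]
ee_rot: [0.0, 0.706, -0.001, 0.708]
contact_force: [-0.3, 0.5, 0.2]
grip_width: 0.623
t 24.18 pos [0.6974 0.0066 0.1101] yaw y 1.5697 toolx [ 0.002 -0.    -1.   ] F [-0.3  0.5  0.2] w 54.9 q [-0.16  0.74  1.02 -0.    1.38 -1.73]
world d [0. 0. 0.] tool d [0. 0. 0.]
twist -0.0011
after-twist tool d [0. 0. 0.]
```

View pics/w15z.png

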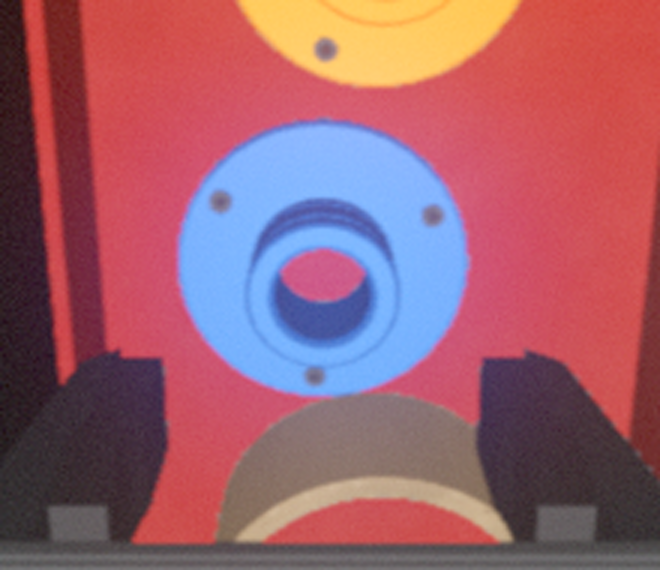

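```bash
python3 - <<'E'
from mw import *
d=dict(np.load("w15.npz"));pose=(d["pos"],d["rot"])
fit(d,pose,(220,165,335,268),(100,120,60),(125,255,255),.037,"blue disc",74)
f=lambda x,y:((x+.5)/3-.5+170,(y+.5)/3-.5+130)
a=[plane(d,*f(*p),.059,pose) for p in((245,295),(400,295),(322,222),(322,369))]
print((a[0]+a[1])/2,(a[2]+a[3])/2,np.linalg.norm(a[0]-a[1]),np.linalg.norm(a[2]-a[3]))
a=[plane(d,*f(*p),.072,pose) for p in((215,540),(512,540),(375,480))];print("bigcore",np.round(a,4))
E
```

```text
blue disc [0.6975 0.0067] d 71.6 want 74 n 39 (232, 176, 94, 87)
[0.69625337 0.00603921 0.059     ] [0.69683803 0.00592517 0.059     ] 0.03554860552138301 0.03611322361455717
bigcore [[ 0.7526 -0.0191  0.072 ]
 [ 0.7526  0.0504  0.072 ]
 [ 0.7365  0.018   0.072 ]]
```

```bash
python3 -m creep '{"translation":[[0.02,0,0],[0.02,0,0],[0.015,0,0],[0.01,0,0],[0.004,0,0],[0,0,0],[0,0,0],[0,0,0],[0,0,0],[0,0,0]],"twist":[0,0,0,0,0,0,0,0,0,0],"fingers":[0.055,0.055,0.055,0.055,0.055,0.055,0.025,0.025,0.025,0.025]}'
python3 w.py w16;  python3 - <<'E'
from h import *
d=dict(np.load("w16.npz"))
cv2.imwrite("pics/w16z.png",cv2.resize(d["pixels"][180:370,170:390,::-1],None,fx=3,fy=3,interpolation=cv2.INTER_CUBIC))
E
```

```text
t: 25.48
ee_pos: [0.6971, 0.0065, 0.0402]
ee_rot: [0.0, 0.707, -0.0, 0.707]
contact_force: [0.3, 0.4, 3.4]
grip_width: 0.406
t 25.48 pos [0.6971 0.0065 0.0402] yaw y 1.5696 toolx [ 0.001 -0.    -1.   ] F [0.3 0.4 3.4] w 35.8 q [-0.16  0.81  1.09  0.    1.24 -1.73]
world d [0. 0. 0.] tool d [0. 0. 0.]
twist -0.0012
after-twist tool d [0. 0. 0.]
```

View pics/w16z.png

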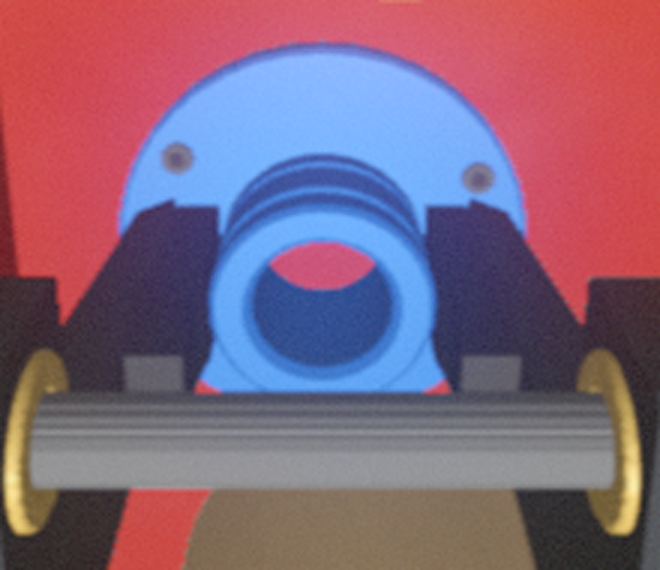

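```bash
python3 - <<'E'
from mw import *
d=dict(np.load("w16.npz"));pose=(d["pos"],d["rot"])
f=lambda x,y:((x+.5)/3-.5+170,(y+.5)/3-.5+180)
a=[plane(d,*f(*p),.059,pose) for p in((208,300),(437,300),(322,205),(322,391))]
print((a[0]+a[1])/2,(a[2]+a[3])/2,np.linalg.norm(a[0]-a[1]),np.linalg.norm(a[2]-a[3]))
a=[plane(d,*f(*p),.059,pose) for p in((244,300),(402,300),(322,240),(322,379))]
print((a[0]+a[1])/2,(a[2]+a[3])/2,np.linalg.norm(a[0]-a[1]),np.linalg.norm(a[2]-a[3]))
E
python3 -m creep '{"translation":[[-0.02,0,0],[-0.04,0,0],[-0.05,0,0],[-0.05,0,0],[0,0.046,-0.055],[0,0.046,-0.055],[0,0.046,-0.055],[0,0.046,-0.055],[0,0.035,-0.053],[0,0.0356,-0.05],[0,0,0],[0,0,0]],"twist":[0,0,0,0,0,0,0,0,0,0,0,0],"fingers":[0.025,0.025,0.025,0.025,0.025,0.025,0.025,0.025,0.025,0.025,0.025,0.025]}'
python3 w.py w17;  python3 - <<'E'
from h import *
go([.414,.261,.13],np.pi/2)
d=dict(np.load("w17.npz"))
cv2.imwrite("pics/w17z.png",cv2.resize(d["pixels"][180:370,170:390,::-1],None,fx=3,fy=3,interpolation=cv2.INTER_CUBIC))
E
```

```text
[0.69488733 0.00592551 0.059     ] [0.69509284 0.00584809 0.059     ] 0.03577092973103064 0.032828226383107284
[0.69488736 0.00600403 0.059     ] [0.69688603 0.00584717 0.059     ] 0.024680369912157628 0.02472811495940961
t: 27.02
ee_pos: [0.4037, 0.2372, 0.1999]
ee_rot: [0.0, 0.707, -0.0, 0.707]
contact_force: [0.6, 0.1, -0.0]
grip_width: 0.403
t 27.02 pos [0.4037 0.2372 0.1999] yaw y 1.5699 toolx [ 0.001 -0.    -1.   ] F [ 0.6  0.1 -0. ] w 35.5 q [ 0.28  0.27  1.58 -0.    1.29 -1.29]
world d [0. 0. 0.] tool d [0. 0. 0.]
twist -0.0009
after-twist tool d [0. 0. 0.]
t 27.07 pos [0.4042 0.2369 0.1997] yaw y 1.5688 toolx [ 0. -0. -1.] F [ 1.5  0.  -0.7] w 35.5 q [ 0.28  0.27  1.58 -0.    1.29 -1.29]
world d [ 0.0098  0.0241 -0.0697] tool d [0.0697 0.0242 0.0098]
twist -0.002
after-twist tool d [0.0697 0.0241 0.0098]
```

View pics/w17.png

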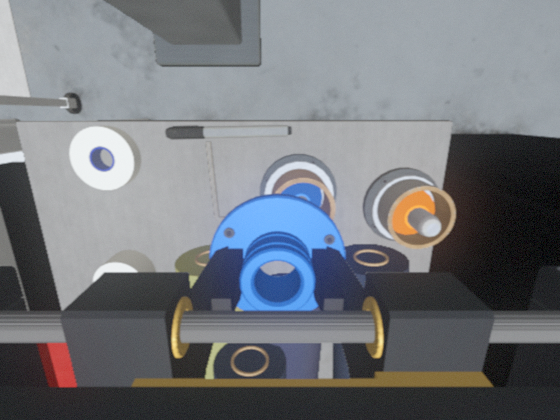

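```bash
python3 -m creep '{"translation":[[0,0.0121,0.0095],[0,0.012,0],[0.025,0,0],[0.02,0,0],[0.01,0,0],[0,0,0],[0,0,0]],"twist":[-0.002,0,0,0,0,0,0],"fingers":[0.025,0.025,0.025,0.025,0.025,0.025,0.025]}'
python3 w.py w18;  python3 - <<'E'
from h import *
d=dict(np.load("w18.npz"));pose=(d["pos"],d["rot"])
cv2.imwrite("pics/w18z.png",cv2.resize(d["pixels"][180:370,170:390,::-1],None,fx=3,fy=3,interpolation=cv2.INTER_CUBIC))
E
```

```text
t: 27.95
ee_pos: [0.4132, 0.2616, 0.1454]
ee_rot: [-0.0, 0.707, 0.0, 0.708]
contact_force: [-0.2, 0.3, -0.5]
grip_width: 0.405
t 27.95 pos [0.4132 0.2616 0.1454] yaw y 1.5715 toolx [ 0.001  0.    -1.   ] F [-0.2  0.3 -0.5] w 35.7 q [ 0.32  0.37  1.61  0.    1.16 -1.25]
world d [0. 0. 0.] tool d [0. 0. 0.]
twist 0.0007
after-twist tool d [0. 0. 0.]
```

View pics/w18z.png

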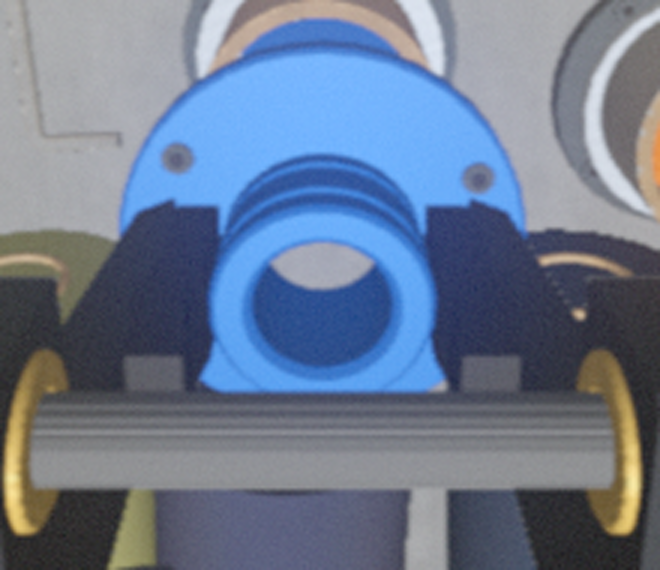

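```bash
python3 -m creep '{"translation":[[0.01,-0.0005,0.0005],[0.012,0,0],[0.008,0,0],[0.006,0,0],[0.005,0,0],[0.005,0,0],[0,0,0]],"twist":[0,0,0,0,0,0,0],"fingers":[0.025,0.025,0.025,0.025,0.025,0.025,0.025]}'
python3 w.py w19;  python3 - <<'E'
from h import *
d=dict(np.load("w19.npz"));pose=(d["pos"],d["rot"])
cv2.imwrite("pics/w19z.png",cv2.resize(d["pixels"][180:370,170:390,::-1],None,fx=3,fy=3,interpolation=cv2.INTER_CUBIC))
E
```

```text
t: 28.88
ee_pos: [0.4133, 0.2608, 0.0985]
ee_rot: [-0.0, 0.707, 0.0, 0.707]
contact_force: [-0.1, 0.0, -2.3]
grip_width: 0.402
t 28.88 pos [0.4133 0.2608 0.0985] yaw y 1.5714 toolx [-0. -0. -1.] F [-0.1  0.  -2.3] w 35.4 q [ 0.32  0.44  1.68 -0.    1.03 -1.25]
world d [0. 0. 0.] tool d [0. 0. 0.]
twist 0.0006
after-twist tool d [0. 0. 0.]
```

View pics/w19z.png

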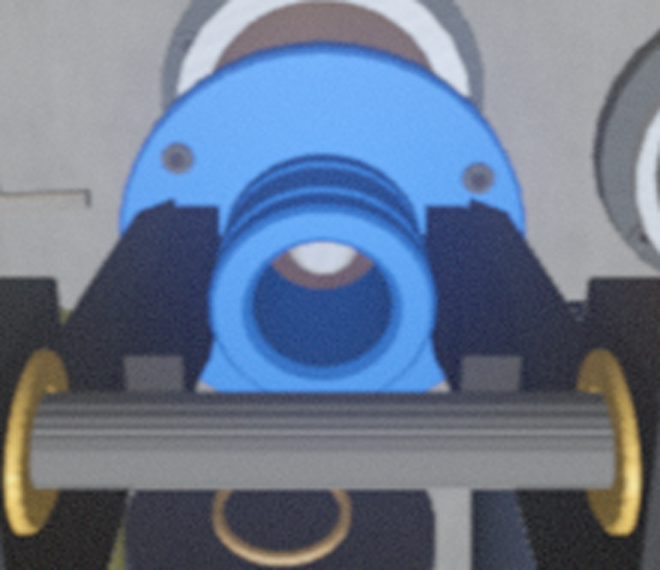

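The pin nose (323,255) is centred inside the bore, with no contact force. Lowering onto the core.

```bash
python3 -m creep '{"translation":[[0.006,0,0],[0.005,0,0],[0.003,0,0],[0.0015,0,0],[0.0015,0,0],[0.0005,0,0],[0,0,0],[0,0,0]],"twist":[0,0,0,0,0,0,0,0],"fingers":[0.025,0.025,0.025,0.025,0.025,0.025,0.025,0.025]}'
```

```text
t: 29.92
ee_pos: [0.4134, 0.2609, 0.0813]
ee_rot: [-0.0, 0.707, 0.0, 0.707]
contact_force: [-0.2, -0.9, -0.5]
grip_width: 0.407
```

```bash
python3 -m creep '{"translation":[[0.0007,0,0],[0,0,0],[0,0,0]],"twist":[0,0,0],"fingers":[0.025,0.025,0.025]}'
```

```text
t: 30.3
ee_pos: [0.4134, 0.2609, 0.0811]
ee_rot: [-0.0, 0.707, 0.0, 0.707]
contact_force: [-1.8, -1.1, 5.8]
grip_width: 0.404
```

```bash
python3 -m creep '{"translation":[[0,0,0],[0,0,0],[0,0,0],[-0.02,0,0],[-0.05,0,0],[-0.05,0,0],[0,0,0],[0,0,0]],"twist":[0,0,0,0,0,0,0,0],"fingers":[0.06,0.06,0.06,0.06,0.06,0.06,0.06,0.06]}'
python3 w.py w20
python3 -m creep '{"translation":[[0,-0.04,0.0337],[0,-0.04,0.0337],[0,-0.04,0.0337],[0,-0.04,0.0337],[0,-0.04,0.0337],[0,-0.04,0.0335],[0.03,0,0],[0.03,0,0],[0.03,0,0],[0,0,0],[0,0,0],[0,0,0]],"twist":[0,0,0,0,0,0,0,0,0,0,0,0],"fingers":[0.06,0.06,0.06,0.06,0.06,0.06,0.06,0.06,0.06,0.06,0.06,0.06]}'
python3 w.py w21
python3 - <<'E'
from mw import *
d=dict(np.load("w21.npz"));pose=(d["pos"],d["rot"])
fit(d,pose,(220,145,345,268),(10,120,120),(30,255,255),.037,"or disc",74)
cv2.imwrite("pics/w21z.png",cv2.resize(d["pixels"][130:320,170:390,::-1],None,fx=3,fy=3,interpolation=cv2.INTER_CUBIC))
E
```

```text
t: 31.3
ee_pos: [0.4129, 0.2607, 0.1998]
ee_rot: [-0.0, 0.708, 0.0, 0.707]
contact_force: [0.1, 1.0, 0.3]
grip_width: 0.678
t 31.3 pos [0.4129 0.2607 0.1998] yaw y 1.5715 toolx [-0.001 -0.    -1.   ] F [0.1 1.  0.3] w 59.7 q [ 0.32  0.31  1.53 -0.    1.3  -1.25]
world d [0. 0. 0.] tool d [0. 0. 0.]
twist 0.0007
after-twist tool d [0. 0. 0.]
t: 32.85
ee_pos: [0.616, 0.021, 0.1117]
ee_rot: [-0.0, 0.706, 0.0, 0.708]
contact_force: [0.0, -0.5, -0.3]
grip_width: 0.681
t 32.85 pos [0.616  0.021  0.1117] yaw y 1.5716 toolx [ 0.002 -0.    -1.   ] F [ 0.  -0.5 -0.3] w 60.0 q [-0.16  0.6   1.29  0.    1.24 -1.73]
world d [0. 0. 0.] tool d [0. 0. 0.]
twist 0.0008
after-twist tool d [0. 0. 0.]
or disc [0.6154 0.0199] d 74.2 want 74 n 38 (228, 170, 98, 92)
```

View pics/w20.png

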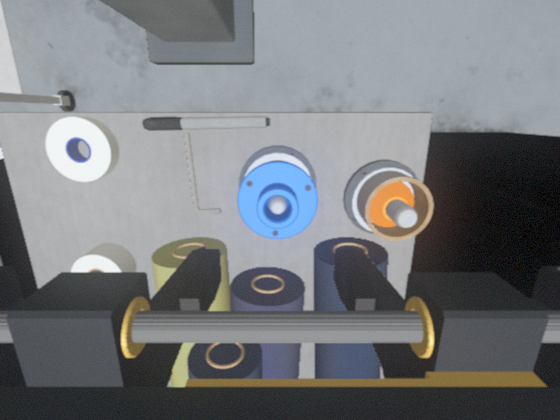

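View pics/w21z.png

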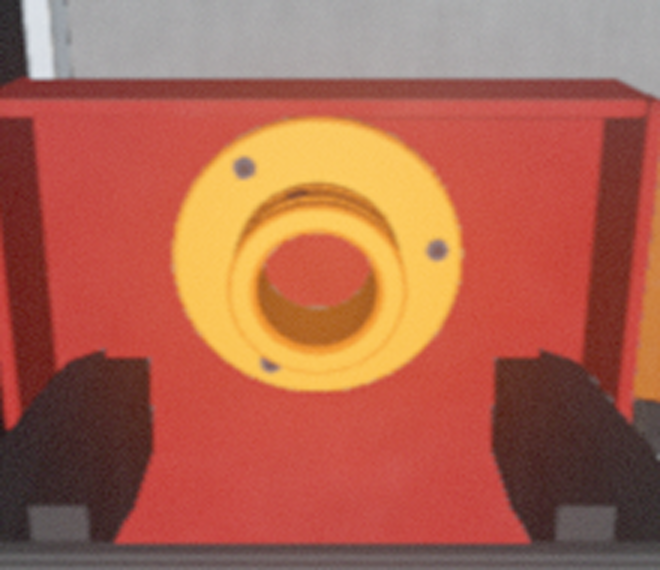

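```bash
python3 -m creep '{"translation":[[0.02,-0.0006,-0.0006],[0.02,0,0],[0.015,0,0],[0.01,0,0],[0.0057,0,0],[0,0,0],[0,0,0],[0,0,0],[0,0,0],[0,0,0]],"twist":[0,0,0,0,0,0,0,0,0,0],"fingers":[0.06,0.06,0.06,0.06,0.06,0.06,0.03,0.03,0.03,0.03]}'
python3 w.py w22;  python3 - <<'E'
from h import *
d=dict(np.load("w22.npz"))
cv2.imwrite("pics/w22z.png",cv2.resize(d["pixels"][180:370,170:390,::-1],None,fx=3,fy=3,interpolation=cv2.INTER_CUBIC))
E
```

```text
t: 34.15
ee_pos: [0.6151, 0.0204, 0.0403]
ee_rot: [-0.0, 0.707, 0.0, 0.707]
contact_force: [-0.2, -0.1, 3.2]
grip_width: 0.466
t 34.15 pos [0.6151 0.0204 0.0403] yaw y 1.5715 toolx [ 0.001 -0.    -1.   ] F [-0.2 -0.1  3.2] w 41.1 q [-0.16  0.69  1.37 -0.    1.09 -1.73]
world d [0. 0. 0.] tool d [0. 0. 0.]
twist 0.0007
after-twist tool d [0. 0. 0.]
```

View pics/w22z.png

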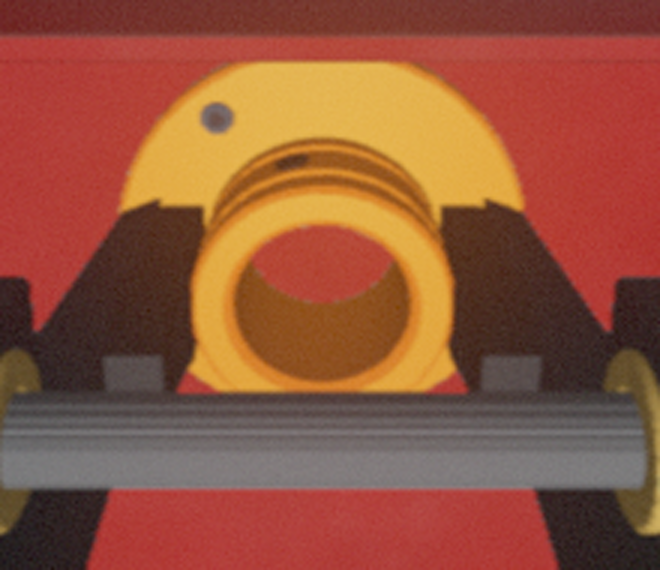

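```bash
python3 - <<'E'
from mw import *
d=dict(np.load("w22.npz"));pose=(d["pos"],d["rot"])
f=lambda x,y:((x+.5)/3-.5+170,(y+.5)/3-.5+180)
a=[plane(d,*f(*p),.059,pose) for p in((234,302),(413,302),(322,222),(322,382))]
print((a[0]+a[1])/2,(a[2]+a[3])/2,np.linalg.norm(a[0]-a[1]),np.linalg.norm(a[2]-a[3]))
E
python3 -m creep '{"translation":[[-0.02,0,0],[-0.04,0,0],[-0.05,0,0],[-0.05,0,0],[0,0.042,-0.022],[0,0.042,-0.022],[0,0.042,-0.022],[0,0.042,-0.022],[0,0.042,-0.022],[0,0.042,-0.022],[0,0.042,-0.022],[0,0.042,-0.022],[0,0.0248,-0.0101],[0,0,0],[0,0,0]],"twist":[0,0,0,0,0,0,0,0,0,0,0,0,0,0,0],"fingers":[0.03,0.03,0.03,0.03,0.03,0.03,0.03,0.03,0.03,0.03,0.03,0.03,0.03,0.03,0.03]}'
python3 -c "
from h import *
go([.429,.3812,.14],np.pi/2)"
```

```text
[0.6132476  0.01998702 0.059     ] [0.61366314 0.01975351 0.059     ] 0.027998386362356922 0.0283314084731374
t: 36.08
ee_pos: [0.4288, 0.3804, 0.1996]
ee_rot: [-0.0, 0.707, -0.0, 0.707]
contact_force: [-0.1, -1.0, -1.5]
grip_width: 0.464
t 36.08 pos [0.4288 0.3804 0.1996] yaw y 1.5711 toolx [-0.    -0.001 -1.   ] F [-0.1 -1.  -1.5] w 40.9 q [ 0.52  0.45  1.3  -0.    1.39 -1.05]
world d [ 0.0002  0.0008 -0.0596] tool d [0.0596 0.0009 0.0002]
twist 0.0003
after-twist tool d [0.0596 0.0009 0.0002]
```

```bash
python3 -m creep '{"translation":[[0.02,0.0008,0.0006],[0.03,0,0],[0.03,0,0],[0.015,0,0],[0.01,0,0],[0.005,0,0],[0,0,0],[0,0,0]],"twist":[0,0,0,0,0,0,0,0],"fingers":[0.03,0.03,0.03,0.03,0.03,0.03,0.03,0.03]}'
python3 w.py w23;  python3 - <<'E'
from h import *
d=dict(np.load("w23.npz"))
cv2.imwrite("pics/w23z.png",cv2.resize(d["pixels"][180:370,170:390,::-1],None,fx=3,fy=3,interpolation=cv2.INTER_CUBIC))
E
```

```text
t: 37.08
ee_pos: [0.4294, 0.3821, 0.0905]
ee_rot: [-0.0, 0.707, 0.0, 0.707]
contact_force: [0.5, 0.1, -1.4]
grip_width: 0.458
t 37.08 pos [0.4294 0.3821 0.0905] yaw y 1.5716 toolx [ 0.001  0.001 -1.   ] F [ 0.5  0.1 -1.4] w 40.3 q [ 0.52  0.57  1.44 -0.    1.13 -1.05]
world d [0. 0. 0.] tool d [0. 0. 0.]
twist 0.0008
after-twist tool d [0. 0. 0.]
```

View pics/w23z.png

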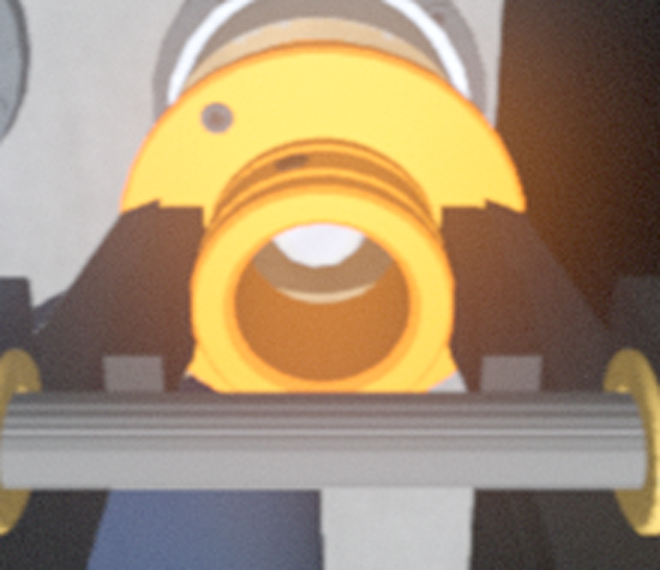

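```bash
python3 -m creep '{"translation":[[0.002,-0.0008,-0.0004],[0.006,0,0],[0.006,0,0],[0.004,0,0],[0.003,0,0],[0.0012,0,0],[0.001,0,0],[0.0005,0,0],[0,0,0],[0,0,0]],"twist":[0,0,0,0,0,0,0,0,0,0],"fingers":[0.03,0.03,0.03,0.03,0.03,0.03,0.03,0.03,0.03,0.03]}'
```

```text
t: 38.38
ee_pos: [0.4288, 0.3811, 0.0673]
ee_rot: [-0.0, 0.707, 0.0, 0.707]
contact_force: [-2.6, -2.1, 7.2]
grip_width: 0.463
```

Contact is at the expected height. Releasing, then retreating and checking.

```bash
python3 -m creep '{"translation":[[0,0,0],[0,0,0],[0,0,0],[-0.02,0,0],[-0.04,0,0],[-0.05,0,0],[-0.03,0,-0.02],[0,-0.02,-0.03],[0,-0.02,-0.03],[0,0,0],[0,0,0],[0,0,0]],"twist":[0,0,0,0,0,0,0,0,0,0,0,0],"fingers":[0.065,0.065,0.065,0.065,0.065,0.065,0.065,0.065,0.065,0.065,0.065,0.065]}'
python3 w.py w24; python3 - <<'E'
from h import *
from plant import r
c=r.read_camera("top");cv2.imwrite("pics/top3.png",c["pixels"][:,:,::-1])
cv2.imwrite("pics/top3z.png",cv2.resize(c["pixels"][225:345,150:310,::-1],None,fx=4.5,fy=4.5,interpolation=cv2.INTER_CUBIC))
d=dict(np.load("w24.npz"))
cv2.imwrite("pics/w24z.png",cv2.resize(d["pixels"][150:300,180:400,::-1],None,fx=3.5,fy=3.5,interpolation=cv2.INTER_CUBIC))
E
```

```text
t: 39.88
ee_pos: [0.3495, 0.3414, 0.206]
ee_rot: [-0.0, 0.707, 0.0, 0.707]
contact_force: [-0.1, 0.1, 0.2]
grip_width: 0.741
t 39.88 pos [0.3495 0.3414 0.206 ] yaw y 1.5713 toolx [ 0.  0. -1.] F [-0.1  0.1  0.2] w 65.3 q [ 0.53  0.3   1.52  0.    1.32 -1.04]
world d [0. 0. 0.] tool d [0. 0. 0.]
twist 0.0005
after-twist tool d [0. 0. 0.]
```

View pics/w24z.png

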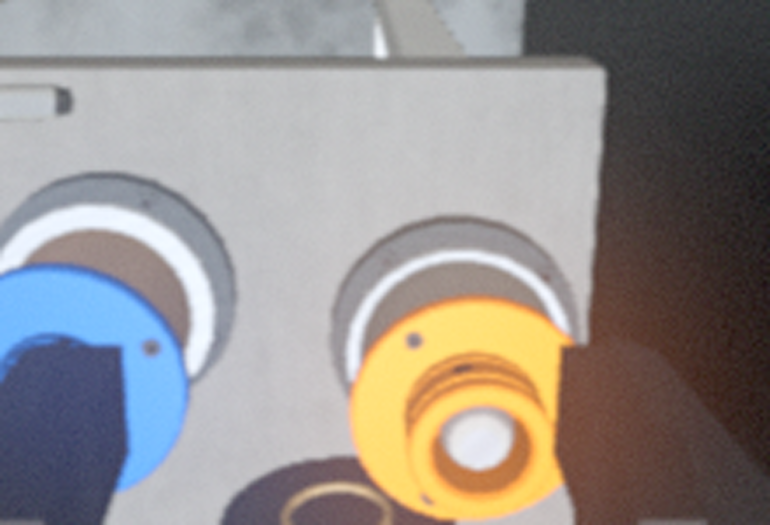

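View pics/top3.png

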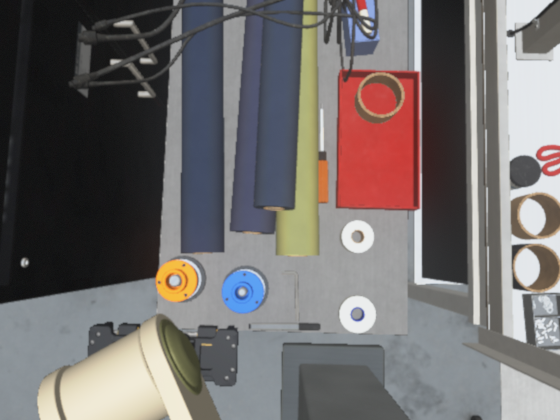

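```bash
python3 - <<'E'
from mw import *
from plant import r
c=r.read_camera("top")
fit(c,None,(215,262,275,320),(100,120,60),(125,255,255),.078,"blue disc",74)
fit(c,None,(150,250,210,308),(10,120,120),(30,255,255),.064,"orange disc",74)
print(r.read_state()["t"]); print(r.sign_off())
E
```

```text
blue disc [0.413  0.2607] d 72.9 want 74 n 28 (223, 272, 41, 42)
orange disc [0.4284 0.3808] d 73.9 want 74 n 28 (157, 261, 42, 42)
40.025
the job is handed in; nothing more can be done
None
```

Both mandrels are made up, and I handed the job in at 40 s. The brown core and blue disc are on the blue hub. The grey core and orange disc are on the orange hub.

- **Seating:** all four pieces touched down within about 0.5 mm of the expected height, with 6–10 N of contact force.
- **Last pictures:** both discs lie boss up with the pins in their bores. At the seated heights their outlines measured 72.9 mm (blue) and 73.9 mm (orange), against 74 mm. They were centred within about 1 mm of where I placed the cores.
- **Left alone:** the two white rolls and the big brown core look unmoved. The gripper was open and clear of everything at hand-in.
- **Disagreement:** the top and wrist cameras differed by up to about 3.4 mm on the core positions. The grasp agreed better with the wrist camera, so I used it. No check failed.

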